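# Spring a guide roller into its bench stand

## Robot

A 6-joint arm with a two-finger parallel gripper is mounted at the origin on the work surface. World frame = base frame: x ahead of the robot, y to its left, z up, the work surface at z = 0. Lengths are in m, angles in degrees, forces in N, time in s.
With the tool pointing down it reaches from about 0.35 to 0.875 m from the base axis. Payload 4.2 kg.
Tool frame: the origin (TCP) lies midway between the tips of the shut fingers; the grasp point (between the pads) lies 19 mm behind it; z points along the fingers, y is the direction in which the jaws open and shut (so a half turn about z gives the same grasp; the last joint's range is limited). The gripper opens to 87 mm and grips with 3 to 60 N. Pads are 19 mm wide; open, the fingers measure 117 mm over their backs; the gripper's body (75 mm by 190 mm) begins 51 mm behind the grasp point.
Start: joints at [14.817, 22.042, 0.453, 0, -68.411, -14.817], TCP at [0.625, 0, 0.223] pointing down, gripper open.
Joint ranges: [-179.83, 179.83], [-69.29, 118.12], [-61.27, 80.66], [-181.25, 117.63], [-171.15, -9.14], [-177.46, 177.46]. Speed limits (degrees/s): [159.86, 159.86, 180, 180, 180, 180].

## Interface

Orientations are given as a 3x3 rotation matrix whose columns are the frame's x, y, z axes.
In Python, from station import r gives the robot as it stands.
- The arm moves only by the tool carry_out, never from a script. Its argument "steps" is a list of rows, each a list of 2 entries, a list of its own where there are three numbers: the shift along the tool's x, y, z in cm, then the turn about the tool's z in degrees. In form: [[[x, y, z], twist], ...]. A call has 1 to 20 rows; each row is the pose to reach, as a shift and turn from the pose measured when the call began, along the tool's axes at that moment; what a row does not reach only later rows make up. A row lasts 1/10 s, in which the tool goes at most 50 mm and 8.59 degrees, less where a joint would pass 70% of its speed; a pose out of reach is approached as far as the arm can. A call with a gripper value outside its range is refused whole. "gripper" is the gripper's target within -1 to 1 (fully open at 1, half-way at 0, shut at -1), set as the call begins (left out, the last holds). The fingers move at their own pace and stop on an object; the grip force is fixed at half the most. Time passes only in rows, so rows that repeat a pose let the fingers close. It gives the time, the measured TCP pose, the force and the opening at its end, in the units of the state.
- r.sense(): the state, without advancing time (a new reading comes with each control period).
- r.capture(name): name is "scene" or "side" or "wrist"; returns the picture (400x640x3 uint8, red, green, blue); there is no depth.
- r.calibration(name): a dict with "camera_matrix" (3x3 intrinsics, pixels), "world_from_camera" (4x4, takes a point from camera to world coordinates). Camera axes: x right, y up, looking along -z (the intrinsics and any distortion apply to the point x, -y, -z); pixel columns grow to the right and rows downward; lengths in m; the calibration is good to about 2 mm. The wrist camera is an equidistant fisheye: a pixel r from the principal point sees the ray r / f radians off the axis. A picture is of the moment at which its call begins: read the wrist's pose just before it. calibration takes no time and is no camera call; for the wrist camera it gives the pose at the moment of the call.
- r.finish_job(): hands the job in, once; it reports no verdict.
Trained networks look in the newest picture that a camera, given by its name, has taken for a name from the list of things; names that differ only in an ending like _2 or _b are one class to them, and where a whole thing is asked for, a point or a joint stands for the part that bears it (a point fixed in the world has none). Each returns a list of dicts, best first, with "confidence" (0 to 1); they miss things now and then, are a little off and sometimes report something else, mostly with a low value. They report only what shows in the picture. A call takes as long as a camera call. They do not tell look-alikes from the thing itself.
- r.cut_out(camera, target): "pixels" (400x640 bool, what is visible of it).
- r.place_of(camera, target): "centre" ([x, y, z] in m, in world coordinates, good to about 4 mm: a listed point, or the origin of a listed thing).
The state is a dict: "time_s": time; "joints": joint angles; "joint_velocities": joint speeds; "effort": joint torques, N m; "tcp_pos": TCP position; "ee_rot": TCP orientation; "wrist_force": force on the tool from outside, world axes, zero at the start; "moment": the same for the moment, N m; "gripper_width": opening from 0.0 (shut) to 1.0 (fully open).
Only numpy, scipy, OpenCV 4.12 (cv2) and the standard library are available. Lean on these libraries where they do the work, as an engineer would, in place of code of your own. Each camera call takes 0.05 s, during which the arm holds its last target. There are 200 camera calls.

## Task

Take the guide roller that has the long sprung pin out of its cradle and fit it under the lamp bar of the roller stand: sprung pin into the recess of the fixed left cheek, press the spring in, swing the other end down between the cheeks and let its short stub spring home into the recess of the right bearing block, wherever that block happens to be set in height. Leave the roller held by its own spring, both ends in their recesses, and leave the spare roller and the other things on the bench where they are.

Things in the scene. Friction and masses are not known exactly. Their poses are not given: they have to be found in the camera images.
- roller: guide roller: plain aluminium tube, 22 mm diameter, 130 mm long, 0.14 to 0.24 kg, lying in a cradle. Origin: middle of the tube on its axis; own y axis runs along the roller to its sprung pin. Long sprung pin at the +y end, short rigid stub at the -y end, 167 mm overall when free. Round: its turn about its own axis does not matter
- pin_tip (a point): round outer end of the sprung steel pin, on the roller's axis, 95 mm from the tube's middle when free. The pin is 8 mm in diameter, sticks out 30 mm and slides into the tube by up to 22 mm against a spring: 1.6 N to start it, 0.4 N more per mm
- stub_tip (a point): bevelled outer end of the rigid steel stub (12 mm diameter, 7 mm long), on the roller's axis, 72 mm from the tube's middle
- cradle_a: cradle that holds the roller at the start, left or right of the stand; fixed. Wooden base 60 x 120 x 6 mm; V supports, 14 mm wide and reaching 38 mm up, stand 45 mm either side of its middle; the middle 75 mm of the tube is free to grasp. Origin under its middle, y along the roller, whose axis lies 38 mm above the table
- stand: roller stand, fixed. Origin on the table under the middle of the empty roller place; z up, y along the roller's final axis to the left cheek, x away from the robot. Base 150 x 280 x 10 mm (x -60 to 90). 144 mm clear between the cheeks: seated, the pin is pressed in by about 8 mm; to pass the stub inside the right block's face takes about 17 mm
- socket (a point): centre of the mouth of the left cheek's recess, at stand x 0, y 72, z 100 mm: square, 12 x 12 mm, 8 mm deep, blind. The left cheek spans y 72 to 86, x -22 to 22 mm, top at z 112 mm; its inner face is at y 72
- right_face (a point): point at stand x 0, y -72, z 100 mm on the inner face of the right bearing block (y -72 to -92, x -22 to 22 mm). Its square blind recess, 16 x 16 mm, 8 mm deep, is centred at x 0 but from 8 mm below to 8 mm above this point: the block's height setting is not reported, see or feel for it. The block's top is 15 mm above its recess's centre
- bar_edge (a point): middle of the lower front edge of the lamp bar over the roller place: stand x 20, y 0, z 183 mm. The bar spans x 20 to 70, y -145 to 145, z 183 to 205 mm, on 16 mm posts at x 60, y -128 and 128. An upright gripper would strike it: lean back towards the robot by 25 to 45 degrees. The front is open
- spare: spare roller of the same tube, a 7 mm stub at both ends and no sprung pin, in a second, like cradle on the other side of the stand; leave alone. Origin mid-tube, y along its axis
- screwdriver: screwdriver lying on the table in front of the stand; bystander
- housing: white moulded housing, 55 x 150 x 28 mm, in front of the stand; origin under its centre; bystander
- housing2: the same white housing, behind the stand; bystander
- jar: clear jar, 60 mm in diameter, 75 mm tall; origin under its centre; bystander
- drill: drill driver lying on its side, about 60 mm high, 1.1 kg; bystander
Things that resemble listed ones, but are neither listed nor needed, are in the scene too. What is shaped like the roller but turquoise is not meant.

How it is judged:
By the outcome, as a careful person would: the job done as asked, in the order asked, and still so for the second after the job is handed in, with the robot touching nothing.
It also fails if it takes over 54 s, if anything falls off the work surface, if the arm or the gripper's body presses on something with over 40 N, if the wrist force passes 120 N, or if a joint passes its speed limit or range.

## Working session

There is one attempt and no reset: what is moved stays moved. The work goes in short steps, Python scripts to look and compute and a tool call to move; the robot and the scene stay as the last step left them, time stands still between calls to the robot, and variables do not carry over. Pictures are saved under pics/ and viewed, about 8 in all and at most 12, crops included, and the job is handed in when it is done.

Besides the shell and the picture viewer there is one more tool, called in YAML: its name, and indented under it one key for each argument. carry_out: Moves the arm, as the interface text tells. Its arguments: {"type":"object","properties":{"steps":{"type":"array","items":{"type":"array"}},"gripper":{"type":"number"}},"required":["steps"]}

```bash
ls; mkdir -p pics
python3 - <<'E'
from station import r
import cv2,numpy as np
for c in ("scene","side"):
    im=r.capture(c); cv2.imwrite(f"pics/{c}0.png",im[:,:,::-1])
    for t in ("roller","pin_tip","stub_tip","stand","socket","right_face","bar_edge","spare","cradle_a"):
        print(c,t,[(np.round(d["centre"],4).tolist(),round(d["confidence"],2)) for d in r.place_of(c,t)[:3]])
s=r.sense();print(s)
for c in ("scene","side","wrist"): print(c,r.calibration(c))
E
```

```text
pics
scene roller [([0.4698, 0.3686, 0.041], 0.59), ([0.3034, 0.3587, 0.0162], 0.45), ([0.6102, -0.0683, 0.0965], 0.18)]
scene pin_tip []
scene stub_tip [([0.476, 0.293, 0.0388], 0.55)]
scene stand [([0.6173, 0.0045, 0.0016], 0.75)]
scene socket [([0.6203, 0.0723, 0.0992], 0.58)]
scene right_face [([0.6081, -0.0679, 0.0965], 0.56)]
scene bar_edge []
scene spare [([0.4748, -0.3431, 0.0354], 0.68)]
scene cradle_a [([0.4724, 0.3676, 0.0011], 0.5), ([0.4722, 0.369, 0.0395], 0.39)]
side roller [([0.3038, 0.3599, 0.0115], 0.72), ([0.4765, 0.3654, 0.0404], 0.51)]
side pin_tip []
side stub_tip [([0.4803, 0.2974, 0.038], 0.67), ([0.346, 0.3067, 0.0134], 0.61)]
side stand [([0.6256, 0.0792, 0.1015], 0.34)]
side socket [([0.6224, 0.0776, 0.1038], 0.81)]
side right_face [([0.6098, -0.064, 0.1004], 0.96)]
side bar_edge []
side spare [([0.4734, -0.3442, 0.0364], 0.93)]
side cradle_a [([0.4764, 0.3754, -0.0012], 0.5), ([0.4802, 0.298, 0.0394], 0.38)]
{'time_s': 1.0, 'joints': array([ 1.48173153e+01,  2.20395322e+01,  4.53024186e-01,  1.93167022e-04,
       -6.84115511e+01, -1.48177698e+01]), 'joint
[... 1286 characters left out ...]
camera': array([[ 0.78808171,  0.40106635, -0.46698287, -0.19524709],
       [-0.61544273,  0.52882145, -0.58444685, -0.9444257 ],
       [ 0.01254859,  0.74799309,  0.66358788,  1.19772205],
       [ 0.        ,  0.        ,  0.        ,  1.        ]])}
wrist {'camera_matrix': array([[309.70691629,   0.        , 321.4781384 ],
       [  0.        , 309.70691629, 196.46170102],
       [  0.        ,   0.        ,   1.        ]]), 'world_from_camera': array([[-0.9999976 , -0.00137486, -0.0017037 ,  0.62496709],
       [ 0.001808  , -0.95745918, -0.28856308, -0.07997102],
       [-0.00123449, -0.28856547,  0.95745937,  0.3852887 ],
       [ 0.        ,  0.        ,  0.        ,  1.        ]])}
```

View pics/scene0.png

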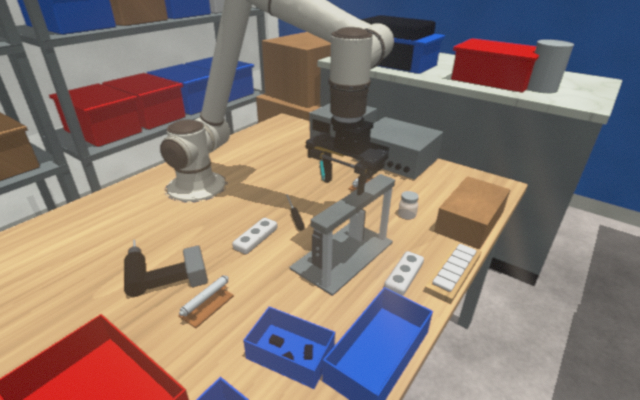

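View pics/side0.png

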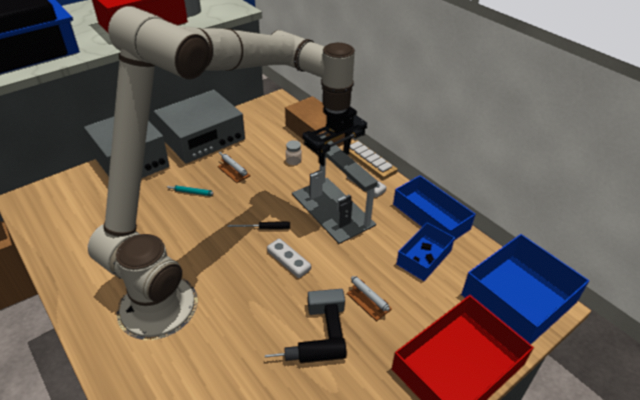

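Run:
```python
import cv2,numpy as np
s=cv2.imread("pics/side0.png")
a=cv2.resize(s[140:200,150:270],(480,240),interpolation=cv2.INTER_CUBIC)
b=cv2.resize(s[265:325,320:440],(480,240),interpolation=cv2.INTER_CUBIC)
cv2.imwrite("pics/crop1.png",np.vstack([a,b]))
```

```text
(no output)
```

View pics/crop1.png

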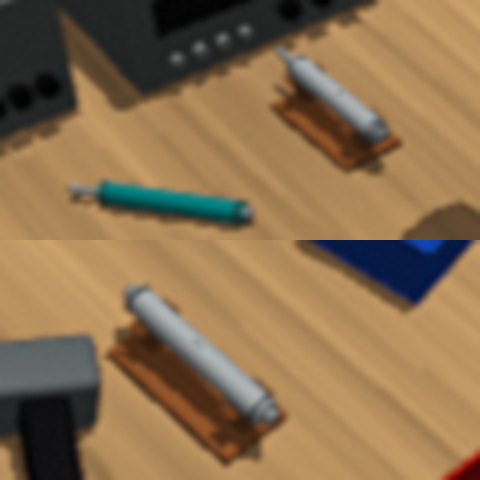

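carry_out:
  steps:
    - [[1, -4, -4], 2]
    - [[3, -8, -8], 5]
    - [[4, -12, -12], 5]
    - [[5, -17, -14], 5]
    - [[6, -21, -14], 5]
    - [[7, -26, -14], 5]
    - [[8, -30, -14], 5]
    - [[8, -34, -14], 5]
    - [[8, -38, -14], 5]
    - [[8, -38, -14], 5]

```text
time_s: 2.0
tcp_pos: [0.891, -0.071, 0.3169]
ee_rot: [[-0.087, -0.996, 0.036], [-0.996, 0.087, -0.005], [0.002, -0.037, -0.999]]
wrist_force: [-0.5, -0.9, -0.2]
gripper_width: 1.0
```

```bash
cat > h.py <<'E'
from station import r
import numpy as np
np.set_printoptions(precision=4,suppress=True)
def st():
    s=r.sense();R=s["ee_rot"];z=R[:,2]
    print("t",round(s["time_s"],2),"tcp",s["tcp_pos"],"j",s["joints"],"F",s["wrist_force"],"w",round(s["gripper_width"],3))
    print(R,"lean",np.degrees(np.arctan2(np.hypot(z[0],z[1]),-z[2])),"az",np.degrees(np.arctan2(z[1],z[0])))
    return s
E
python3 -c "from h import *;st()"
```

```text
t 2.0 tcp [ 0.891  -0.071   0.3169] j [   5.9185   57.9955   80.5392    0.5476 -110.4974  -10.7174] F [-0.5363 -0.8829 -0.2329] w 1.0
[[-0.0872 -0.9955  0.0364]
 [-0.9962  0.0871 -0.0052]
 [ 0.002  -0.0367 -0.9993]] lean 2.1087178957477595 az -8.16211056269049
```

carry_out:
  steps:
    - [[0, -5, 0], 0]
    - [[0, -10, 0], 0]
    - [[0, -15, 0], 0]
    - [[0, -20, 0], 0]
    - [[0, -20, 0], 0]
    - [[0, -20, 0], 0]

```text
time_s: 2.6
tcp_pos: [0.9291, -0.0753, 0.2629]
ee_rot: [[-0.087, -0.993, 0.074], [-0.996, 0.087, -0.01], [0.004, -0.074, -0.997]]
wrist_force: [0.3, -0.0, 0.4]
gripper_width: 1.004
```

```bash
python3 -c "from h import *;st()"
```

```text
t 2.6 tcp [ 0.9291 -0.0753  0.2629] j [   5.5718   61.6453   80.5776    1.0379 -104.7724  -10.2656] F [ 0.2904 -0.0017  0.4094] w 1.004
[[-0.0872 -0.9934  0.0738]
 [-0.9962  0.0867 -0.0104]
 [ 0.0039 -0.0745 -0.9972]] lean 4.276734644284433 az -8.012316610847558
```

carry_out:
  steps:
    - [[0, -5, -5], 0]
    - [[0, -15, -15], 0]
    - [[0, -25, -25], 0]
    - [[0, -35, -35], 0]
    - [[0, -35, -35], 0]
    - [[0, -45, -45], 0]
    - [[0, -45, -45], 0]
    - [[0, -45, -45], 0]

```text
time_s: 3.4
tcp_pos: [0.8898, -0.0726, 0.3627]
ee_rot: [[-0.087, -0.99, 0.111], [-0.996, 0.086, -0.016], [0.006, -0.112, -0.994]]
wrist_force: [-0.0, -0.1, 0.4]
gripper_width: 1.001
```

```bash
python3 -c "from h import *;st()"
```

```text
t 3.4 tcp [ 0.8898 -0.0726  0.3627] j [   6.1879   55.2784   80.6377    1.6608 -109.1187  -10.5539] F [-0.0414 -0.0708  0.3682] w 1.001
[[-0.0874 -0.99    0.1109]
 [-0.9962  0.0862 -0.0155]
 [ 0.0058 -0.1118 -0.9937]] lean 6.426872357101978 az -7.972411934032514
```

carry_out:
  steps:
    - [[0, -5, -5], 0]
    - [[0, -45, -35], 0]
    - [[0, -45, -35], 0]

```text
time_s: 3.7
tcp_pos: [0.8808, -0.0721, 0.3983]
ee_rot: [[-0.088, -0.985, 0.149], [-0.996, 0.086, -0.021], [0.008, -0.15, -0.989]]
wrist_force: [0.8, -1.0, -0.2]
gripper_width: 0.999
```

carry_out:
  steps:
    - [[0, -5, -4], 0]
    - [[0, -45, -25], 0]

```text
time_s: 3.9
tcp_pos: [0.8817, -0.0724, 0.4181]
ee_rot: [[-0.088, -0.978, 0.189], [-0.996, 0.085, -0.027], [0.01, -0.191, -0.982]]
wrist_force: [-0.7, -0.5, -0.3]
gripper_width: 0.995
```

carry_out:
  steps:
    - [[0, -45, -25], 0]

```text
time_s: 4.0
tcp_pos: [0.888, -0.0725, 0.4246]
ee_rot: [[-0.089, -0.972, 0.219], [-0.996, 0.084, -0.031], [0.012, -0.221, -0.975]]
wrist_force: [0.5, -0.2, -0.3]
gripper_width: 1.0
```

```bash
python3 -c "from h import *;st()"
```

```text
t 4.0 tcp [ 0.888  -0.0725  0.4246] j [   6.7775   51.6394   80.5639    3.3775 -106.5142  -10.478 ] F [ 0.4546 -0.1675 -0.3039] w 1.0
[[-0.0887 -0.9716  0.2193]
 [-0.996   0.0839 -0.0308]
 [ 0.0115 -0.2211 -0.9752]] lean 12.793182755219163 az -8.001213485727726
```

carry_out:
  steps:
    - [[0, -45, -20], 0]
    - [[0, -45, -20], 0]

```text
time_s: 4.2
tcp_pos: [0.8953, -0.0731, 0.4343]
ee_rot: [[-0.089, -0.962, 0.258], [-0.996, 0.083, -0.036], [0.014, -0.26, -0.966]]
wrist_force: [-1.0, 0.2, 0.1]
gripper_width: 1.0
```

carry_out:
  steps:
    - [[0, -45, -20], 0]
    - [[0, -45, -20], 0]

```text
time_s: 4.4
tcp_pos: [0.9014, -0.0735, 0.4454]
ee_rot: [[-0.09, -0.951, 0.295], [-0.996, 0.081, -0.042], [0.016, -0.297, -0.955]]
wrist_force: [-0.2, 0.4, 0.1]
gripper_width: 0.998
```

carry_out:
  steps:
    - [[0, -45, -15], 0]
    - [[0, -45, -15], 0]

```text
time_s: 4.6
tcp_pos: [0.9106, -0.0741, 0.4526]
ee_rot: [[-0.091, -0.939, 0.332], [-0.996, 0.079, -0.047], [0.018, -0.334, -0.942]]
wrist_force: [-0.5, 0.2, 0.1]
gripper_width: 1.0
```

carry_out:
  steps:
    - [[0, -45, -15], 0]
    - [[0, -45, -15], 0]

```text
time_s: 4.8
tcp_pos: [0.9184, -0.0746, 0.462]
ee_rot: [[-0.091, -0.925, 0.368], [-0.996, 0.077, -0.052], [0.02, -0.371, -0.928]]
wrist_force: [-0.4, -0.0, 0.4]
gripper_width: 1.0
```

carry_out:
  steps:
    - [[0, -45, -15], 0]
    - [[0, -45, -15], 0]

```text
time_s: 5.0
tcp_pos: [0.9243, -0.0747, 0.4747]
ee_rot: [[-0.092, -0.91, 0.405], [-0.995, 0.075, -0.058], [0.022, -0.409, -0.912]]
wrist_force: [-0.4, -0.6, 0.4]
gripper_width: 1.0
```

carry_out:
  steps:
    - [[0, -45, -15], 0]
    - [[0, -45, -15], 0]

```text
time_s: 5.2
tcp_pos: [0.9286, -0.0746, 0.4898]
ee_rot: [[-0.093, -0.892, 0.442], [-0.995, 0.073, -0.063], [0.024, -0.446, -0.895]]
wrist_force: [-0.8, -0.6, -0.0]
gripper_width: 1.001
```

```bash
python3 -c "from h import *;st()"
```

```text
t 5.2 tcp [ 0.9286 -0.0746  0.4898] j [  7.5216  49.3532  80.6239   6.9385 -95.581  -10.2972] F [-0.7779 -0.555  -0.0242] w 1.001
[[-0.0932 -0.8923  0.4418]
 [-0.9954  0.0728 -0.0629]
 [ 0.024  -0.4456 -0.8949]] lean 26.50117283869298 az -8.109645678402334
```

carry_out:
  steps:
    - [[0, -45, -15], 0]
    - [[0, -45, -15], 0]

```text
time_s: 5.4
tcp_pos: [0.9312, -0.0742, 0.507]
ee_rot: [[-0.094, -0.873, 0.478], [-0.995, 0.07, -0.068], [0.026, -0.482, -0.876]]
wrist_force: [-0.3, -0.8, 0.3]
gripper_width: 1.0
```

carry_out:
  steps:
    - [[0, -45, -15], 0]
    - [[0, -45, -15], 0]

```text
time_s: 5.6
tcp_pos: [0.932, -0.0735, 0.5261]
ee_rot: [[-0.095, -0.853, 0.513], [-0.995, 0.067, -0.073], [0.028, -0.517, -0.855]]
wrist_force: [-0.4, 0.4, 1.0]
gripper_width: 0.999
```

carry_out:
  steps:
    - [[0, -45, -15], 0]
    - [[0, -45, -15], 0]

```text
time_s: 5.8
tcp_pos: [0.9312, -0.0727, 0.547]
ee_rot: [[-0.097, -0.831, 0.547], [-0.995, 0.064, -0.078], [0.03, -0.552, -0.833]]
wrist_force: [-0.1, 0.6, 0.4]
gripper_width: 1.0
```

carry_out:
  steps:
    - [[0, -45, -15], 0]
    - [[0, -45, -15], 0]

```text
time_s: 6.0
tcp_pos: [0.9287, -0.0715, 0.5695]
ee_rot: [[-0.098, -0.808, 0.58], [-0.995, 0.061, -0.083], [0.031, -0.585, -0.81]]
wrist_force: [0.0, -0.9, 0.2]
gripper_width: 0.998
```

```bash
cat >> h.py <<'E'
def to(s,P,twist=0):
    "cm shift in tool axes bringing grasp point to world P (grasp 19mm behind TCP)"
    R=s["ee_rot"]; g=s["tcp_pos"]-0.019*R[:,2]
    return 100*R.T@(np.array(P)-g)
E
python3 - <<'E'
from h import *
s=st()
import cv2
# refine roller: side & scene mask axis lines, back-projected at z=0.038
for c in ("side","scene"):
    im=r.capture(c); K=r.calibration(c); W=K["world_from_camera"];M=K["camera_matrix"]
    for t in ("roller","pin_tip","stub_tip","cradle_a","socket","right_face","bar_edge","stand"):
        for d in r.place_of(c,t)[:3]: print(c,t,np.array(d["centre"]),round(d["confidence"],2))
print(r.sense()["time_s"])
for yoff in (0,): print(to(s,[0.474,0.368,0.038]),to(s,[0.44,0.368,0.12]))
E
```

```text
t 6.0 tcp [ 0.9287 -0.0715  0.5695] j [  8.566   45.7669  80.621    9.6756 -90.1208 -10.5484] F [ 0.0083 -0.8933  0.2224] w 0.998
[[-0.0978 -0.8084  0.5804]
 [-0.9947  0.0611 -0.0825]
 [ 0.0313 -0.5854 -0.8101]] lean 35.89044233993404 az -8.093970279864728
side roller [0.2994 0.3585 0.008 ] 0.8
side roller [0.4772 0.3701 0.0395] 0.67
side stub_tip [0.3465 0.3055 0.012 ] 0.69
side stub_tip [0.4768 0.3653 0.037 ] 0.65
side cradle_a [ 0.4758  0.3744 -0.0017] 0.51
side cradle_a [ 0.6076 -0.0637  0.1012] 0.19
side socket [0.6223 0.079  0.1024] 0.96
side socket [ 0.4757  0.3744 -0.002 ] 0.75
side right_face [ 0.6102 -0.0642  0.1038] 0.62
side bar_edge [0.6399 0.0034 0.1827] 0.88
side bar_edge [ 0.4748 -0.3445  0.0343] 0.43
side stand [0.6162 0.009  0.0004] 0.67
scene roller [0.4677 0.3664 0.0423] 0.73
scene roller [0.3036 0.3618 0.0162] 0.67
scene pin_tip [ 0.8079  0.0297 -0.0056] 0.72
scene stub_tip [0.3464 0.3056 0.0124] 0.57
scene stub_tip [0.4759 0.2943 0.0352] 0.51
scene cradle_a [ 0.6398 -0.0025  0.181 ] 0.74
scene cradle_a [ 0.4747  0.3687 -0.0006] 0.54
scene socket [0.6218 0.0714 0.0974] 0.68
scene right_face [ 0.6089 -0.0673  0.0977] 0.71
scene right_face [0.4753 0.2962 0.0374] 0.46
scene bar_edge [ 0.6347 -0.0015  0.1813] 0.87
scene bar_edge [0.4729 0.3688 0.0003] 0.62
scene stand [0.6129 0.004  0.0032] 0.91
6.9
[-40.9343  70.5544  14.9408] [-40.3453  68.5028   6.3243]
```

Run:
```python
from h import *
import cv2
vis=[]
for c in ("side","scene"):
    im=r.capture(c); K=r.calibration(c); W=K["world_from_camera"];M=K["camera_matrix"]
    for d in r.cut_out(c,"roller"):
        m=d["pixels"]; ys,xs=np.nonzero(m)
        pts=np.c_[xs,ys].astype(np.float32)
        mu=pts.mean(0); u,sv,v=np.linalg.svd(pts-mu,full_matrices=False)
        p=(pts-mu)@v[0]
        def bp(q,z):
            ray=W[:3,:3]@np.array([(q[0]-M[0,2])/M[0,0],-(q[1]-M[1,2])/M[1,1],-1]);o=W[:3,3]
            return o+ray*(z-o[2])/ray[2]
        A=bp(mu+v[0]*p.min(),.038);B=bp(mu+v[0]*p.max(),.038)
        dd=(A-B)*np.sign(A[1]-B[1])
        print(c,round(d["confidence"],2),len(xs),mu,A,B,"len",np.linalg.norm(dd),"yaw",np.degrees(np.arctan2(-dd[0],dd[1])), sv)
    a=im[:,:,::-1]
    if c=="side": vis.append(cv2.resize(a[145:195,200:280],(640,400),interpolation=cv2.INTER_CUBIC))
    else: vis.append(cv2.resize(a[60:200,270:410],(400,400),interpolation=cv2.INTER_CUBIC)); cv2.imwrite("pics/scene1.png",a)
cv2.imwrite("pics/c2.png",vis[0])
```

```text
side 0.73 249 [193.5261 190.3253] [0.2469 0.3784 0.038 ] [0.3376 0.274  0.038 ] len 0.13828339036248852 yaw 40.992512199230596 [168.7949  29.648 ]
scene 0.46 186 [363.2634 175.9839] [0.471  0.4615 0.038 ] [0.4792 0.2933 0.038 ] len 0.16838830758711223 yaw 2.8075490577830555 [108.6366  25.9446]
```

View pics/c2.png

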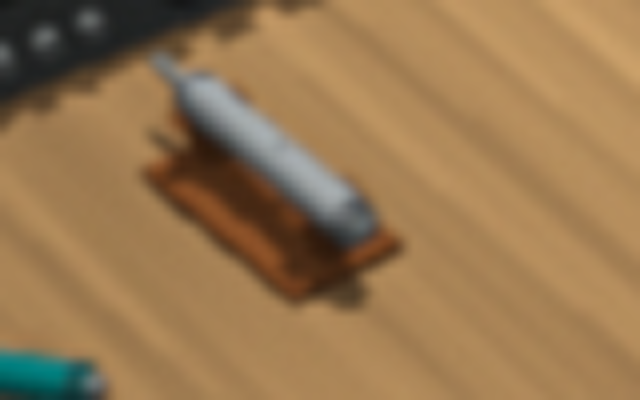

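carry_out:
  steps:
    - [[-87, 73, -47], 0]
    - [[-87, 73, -47], 0]
    - [[-87, 73, -47], 0]
    - [[-87, 73, -47], 0]
    - [[-87, 73, -47], 0]
    - [[-87, 73, -47], 0]
    - [[-87, 73, -47], 0]
    - [[-87, 73, -47], 0]
    - [[-87, 73, -47], 0]
    - [[-87, 73, -47], 0]
    - [[-87, 73, -47], 0]
    - [[-87, 73, -47], 0]
    - [[-87, 73, -47], 0]
    - [[-87, 73, -47], 0]
    - [[-87, 73, -47], 0]
    - [[-87, 73, -47], 0]
    - [[-87, 73, -47], 0]
    - [[-87, 73, -47], 0]
    - [[-87, 73, -47], 0]
    - [[-87, 73, -47], 0]

```text
time_s: 9.1
tcp_pos: [0.316, 0.6764, 0.5129]
ee_rot: [[-0.097, -0.81, 0.579], [-0.995, 0.061, -0.081], [0.03, -0.583, -0.812]]
wrist_force: [0.4, 1.5, -0.3]
gripper_width: 1.001
```

```bash
python3 -c "from h import *;st()"
```

```text
t 9.1 tcp [0.316  0.6764 0.5129] j [ 89.2758  30.4583  33.3089  35.6862 -96.5547 -91.2786] F [ 0.3734  1.5057 -0.2807] w 1.001
[[-0.0973 -0.8098  0.5786]
 [-0.9948  0.0615 -0.0812]
 [ 0.0302 -0.5834 -0.8116]] lean 35.748148615578266 az -7.9892570382040216
```

carry_out:
  steps:
    - [[-45, 3, -10], 0]
    - [[-45, 3, -10], 0]
    - [[-45, 3, -10], 0]
    - [[-45, 3, -10], 0]
    - [[-45, 3, -10], 0]
    - [[-45, 3, -10], 0]
    - [[-45, 3, -10], 0]

```text
time_s: 9.8
tcp_pos: [0.2694, 0.8041, 0.4314]
ee_rot: [[-0.091, -0.818, 0.568], [-0.996, 0.063, -0.069], [0.021, -0.571, -0.82]]
wrist_force: [-0.1, 1.2, -0.8]
gripper_width: 1.0
```

carry_out:
  steps:
    - [[-45, 3, -10], 0]
    - [[-45, 3, -10], 0]

```text
time_s: 10.0
tcp_pos: [0.2571, 0.8467, 0.3708]
ee_rot: [[-0.086, -0.826, 0.557], [-0.996, 0.052, -0.077], [0.034, -0.561, -0.827]]
wrist_force: [-0.1, 9.3, -15.0]
gripper_width: 0.999
```

```bash
python3 -c "from h import *;st()"
```

```text
t 10.0 tcp [0.2571 0.8467 0.3708] j [  93.0296   53.0532   57.7994   34.093  -100.0164  -92.8569] F [ -0.1174   9.2569 -14.9897] w 0.999
[[-0.0861 -0.8262  0.5568]
 [-0.9957  0.0522 -0.0765]
 [ 0.0341 -0.561  -0.8271]] lean 34.1978426707154 az -7.826356057057371
```

carry_out:
  gripper: -0.2
  steps:
    - [[4, -2, -3], 0]
    - [[8, -4, -6], 0]
    - [[12, -7, -8], 0]
    - [[16, -9, -10], 0]
    - [[20, -9, -10], 0]
    - [[20, -9, -10], 0]

```text
time_s: 10.6
tcp_pos: [0.259, 0.644, 0.5152]
ee_rot: [[-0.087, -0.826, 0.557], [-0.996, 0.054, -0.075], [0.032, -0.561, -0.827]]
wrist_force: [-0.6, -0.5, -0.2]
gripper_width: 0.538
```

```bash
cat >> h.py <<'E'
def off(s,P,back):
    R=s["ee_rot"]; return 100*R.T@(np.array(P)-(s["tcp_pos"]-back*R[:,2]))
C=np.array([.4757,.3658,.038]); a=np.array([-.0455,.999,0])
E
python3 - <<'E'
from h import *
s=st();R=s["ee_rot"]
print("twist",-np.degrees(np.arctan2(a@R[:,1],-(a@R[:,0]))), off(s,C,.01), off(s,C-.10*R[:,2],.01))
import cv2
cv2.imwrite("pics/scene2.png",r.capture("scene")[:,:,::-1])
E
```

```text
t 10.6 tcp [0.259  0.644  0.5152] j [ 93.8449  25.0928  26.1498  33.7169 -97.3434 -95.7383] F [-0.579  -0.4637 -0.1776] w 0.538
[[-0.0872 -0.826   0.5568]
 [-0.9957  0.0543 -0.0754]
 [ 0.0321 -0.561  -0.8272]] lean 34.189295012244315 az -7.711768778749034
twist -5.293633572900129 [24.2781  7.3627 54.6318] [24.2781  7.3627 44.6318]
```

View pics/scene2.png

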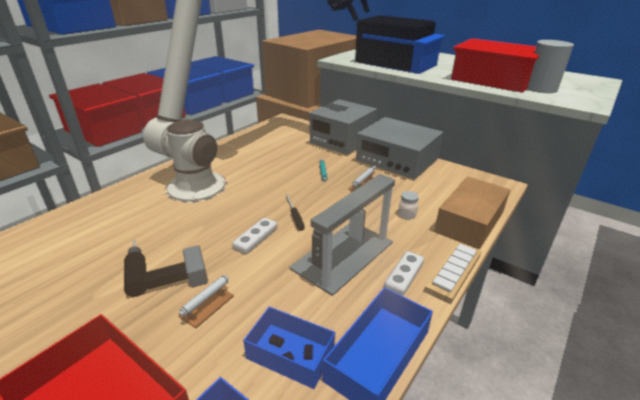

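carry_out:
  steps:
    - [[24.3, 7.4, 44.6], -5.3]
    - [[24.3, 7.4, 44.6], -5.3]
    - [[24.3, 7.4, 44.6], -5.3]
    - [[24.3, 7.4, 44.6], -5.3]
    - [[24.3, 7.4, 44.6], -5.3]
    - [[24.3, 7.4, 44.6], -5.3]
    - [[24.3, 7.4, 44.6], -5.3]
    - [[24.3, 7.4, 44.6], -5.3]
    - [[24.3, 7.4, 44.6], -5.3]
    - [[24.3, 7.4, 44.6], -5.3]
    - [[24.3, 7.4, 44.6], -5.3]
    - [[24.3, 7.4, 44.6], -5.3]
    - [[24.3, 7.4, 44.6], -5.3]
    - [[24.3, 7.4, 44.6], -5.3]

```text
time_s: 12.05
tcp_pos: [0.4255, 0.3787, 0.1123]
ee_rot: [[-0.008, -0.83, 0.558], [-0.997, -0.038, -0.071], [0.08, -0.557, -0.827]]
wrist_force: [0.0, 0.7, 0.3]
gripper_width: 0.399
```

Run:
```python
from h import *
s=st();R=s["ee_rot"]
print("twist",-np.degrees(np.arctan2(a@R[:,1],-(a@R[:,0]))), off(s,C,.01))
import cv2
im=r.capture("wrist");cv2.imwrite("pics/w1.png",im[:,:,::-1])
for t in("roller","stub_tip","pin_tip"):
  for d in r.place_of("wrist",t)[:2]: print(t,np.array(d["centre"]),round(d["confidence"],2))
# wrist mask -> axis line in world at z=.038
K=r.calibration("wrist");W=K["world_from_camera"];M=K["camera_matrix"]
for d in r.cut_out("wrist","roller")[:2]:
    ys,xs=np.nonzero(d["pixels"]); P=[]
    for x,y in zip(xs,ys):
        u=np.array([x-M[0,2],y-M[1,2]]);rr=np.linalg.norm(u);th=rr/M[0,0]
        ray=W[:3,:3]@np.array([np.sin(th)*u[0]/rr,-np.sin(th)*u[1]/rr,-np.cos(th)])
        P.append(W[:3,3]+ray*(.038-W[2,3])/ray[2])
    P=np.array(P);mu=P.mean(0);v=np.linalg.svd((P-mu)[:,:2],full_matrices=False)[2][0];v=v*np.sign(v[1])
    q=(P-mu)[:,:2]@v
    print(round(d["confidence"],2),len(xs),"ends",mu[:2]+v*q.min(),mu[:2]+v*q.max(),"len",np.ptp(q),"yaw",np.degrees(np.arctan2(-v[0],v[1])),"wid",np.ptp((P-mu)[:,:2]@[v[1],-v[0]]))
```

```text
t 12.05 tcp [0.4255 0.3787 0.1123] j [  61.9676   17.6377  -50.441    76.8035  -32.6893 -131.5935] F [0.0395 0.6906 0.2533] w 0.399
[[-0.0082 -0.8298  0.558 ]
 [-0.9968 -0.0378 -0.0707]
 [ 0.0798 -0.5568 -0.8268]] lean 34.229487385845125 az -7.224881766100396
twist -0.0014948510807710343 [ 0.6471  0.0228 10.0391]
roller [0.4763 0.3693 0.0393] 0.86
roller [0.3024 0.3612 0.0129] 0.68
stub_tip [0.4792 0.2942 0.0395] 0.94
stub_tip [0.3497 0.3047 0.0129] 0.93
0.97 3324 ends [0.3473 0.3042] [0.2783 0.3781] len 0.10113772343035843 yaw 43.01098284142594 wid 0.021863743947563838
0.71 4150 ends [0.4781 0.293 ] [0.4684 0.4351] len 0.14247916524722026 yaw 3.884020054776649 wid 0.028172619705292105
```

View pics/w1.png

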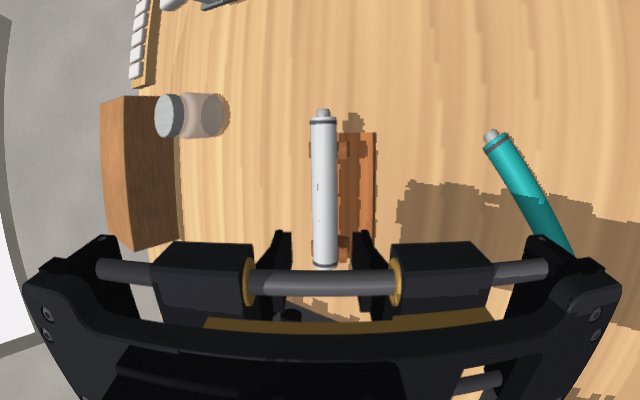

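carry_out:
  steps:
    - [[0.6, 0, 4], 0]
    - [[0.6, 0, 8], 0]
    - [[0.6, 0, 9.5], 0]
    - [[0.6, 0, 10], 0]
    - [[0.6, 0, 10], 0]
    - [[0.6, 0, 10], 0]

```text
time_s: 12.9
tcp_pos: [0.4803, 0.3648, 0.0306]
ee_rot: [[-0.007, -0.83, 0.558], [-0.997, -0.039, -0.071], [0.08, -0.557, -0.827]]
wrist_force: [0.2, -0.4, -0.4]
gripper_width: 0.403
```

carry_out:
  gripper: -1
  steps:
    - [[0, 0, 0], 0]
    - [[0, 0, 0], 0]
    - [[0, 0, 0], 0]
    - [[0, 0, 0], 0]
    - [[0, 0, 0], 0]
    - [[0, 0, 0], 0]
    - [[0, 0, 0], 0]
    - [[0, 0, 0], 0]

```text
time_s: 13.7
tcp_pos: [0.4785, 0.3658, 0.0308]
ee_rot: [[-0.004, -0.83, 0.557], [-0.997, -0.041, -0.068], [0.08, -0.556, -0.827]]
wrist_force: [-7.4, 0.7, 4.6]
gripper_width: 0.241
```

Run:
```python
from h import *
s=st();R=s["ee_rot"]
print(off(s,C,.01))
up=np.array([0,0,.12]);print(100*R.T@up)
print(100*R.T@(np.array([.78,-.42,.45])-s["tcp_pos"]-up))
```

```text
t 13.7 tcp [0.4785 0.3658 0.0308] j [  45.1261   26.8203  -50.9273  110.0345  -28.132  -151.0548] F [-7.3606  0.6617  4.6001] w 0.241
[[-0.0036 -0.8303  0.5573]
 [-0.9968 -0.0414 -0.0681]
 [ 0.0796 -0.5558 -0.8275]] lean 34.157522627369254 az -6.961414551086943
[ 0.0579 -0.1673  0.2482]
[ 0.9547 -6.6697 -9.93  ]
[ 80.602  -38.4118  -2.6077]
```

carry_out:
  steps:
    - [[0.3, -2.2, -3.3], 0]
    - [[0.7, -4.5, -6.6], 0]
    - [[1, -6.7, -9.9], 0]
    - [[1.4, -9, -13.2], 0]
    - [[1.7, -11, -16.5], 0]
    - [[2, -13.9, -20.7], 0]

```text
time_s: 14.3
tcp_pos: [0.4765, 0.3644, 0.2795]
ee_rot: [[-0.003, -0.833, 0.554], [-0.997, -0.043, -0.07], [0.082, -0.552, -0.83]]
wrist_force: [1.8, 0.3, -1.7]
gripper_width: 0.243
```

Run:
```python
from h import *
s=st();R=s["ee_rot"]
print(100*R.T@(np.array([.78,-.42,.45])-s["tcp_pos"]))
```

```text
t 14.3 tcp [0.4765 0.3644 0.2795] j [ 64.6474   8.6019 -31.6416  45.5316 -48.0463 -94.2334] F [ 1.7968  0.3448 -1.6915] w 0.243
[[-0.0029 -0.8325  0.554 ]
 [-0.9966 -0.0432 -0.0703]
 [ 0.0824 -0.5523 -0.8295]] lean 33.94746291662552 az -7.226893409354865
[ 79.4918 -31.2924   8.1766]
```

carry_out:
  steps:
    - [[79.5, -31.3, 8.2], 0]
    - [[79.5, -31.3, 8.2], 0]
    - [[79.5, -31.3, 8.2], 0]
    - [[79.5, -31.3, 8.2], 0]
    - [[79.5, -31.3, 8.2], 0]
    - [[79.5, -31.3, 8.2], 0]
    - [[79.5, -31.3, 8.2], 0]
    - [[79.5, -31.3, 8.2], 0]
    - [[79.5, -31.3, 8.2], 0]
    - [[79.5, -31.3, 8.2], 0]
    - [[79.5, -31.3, 8.2], 0]
    - [[79.5, -31.3, 8.2], 0]
    - [[79.5, -31.3, 8.2], 0]
    - [[79.5, -31.3, 8.2], 0]
    - [[79.5, -31.3, 8.2], 0]
    - [[79.5, -31.3, 8.2], 0]
    - [[79.5, -31.3, 8.2], 0]
    - [[79.5, -31.3, 8.2], 0]

```text
time_s: 16.1
tcp_pos: [0.7809, -0.4249, 0.445]
ee_rot: [[-0.006, -0.835, 0.55], [-0.997, -0.039, -0.07], [0.08, -0.548, -0.833]]
wrist_force: [0.8, -0.2, -1.6]
gripper_width: 0.24
```

Run:
```python
from h import *
s=st();R=s["ee_rot"]
for az in (-28,-35): print(100*R.T@np.array([.45*np.cos(np.radians(az)),.45*np.sin(np.radians(az)),.25]))
```

```text
t 16.1 tcp [ 0.7809 -0.4249  0.445 ] j [-20.9135  31.839   42.9985  -8.073  -68.4656  22.6924] F [ 0.8113 -0.2189 -1.6456] w 0.24
[[-0.0062 -0.8355  0.5495]
 [-0.9968 -0.0387 -0.0701]
 [ 0.0799 -0.5482 -0.8325]] lean 33.64106510248675 az -7.274519525389782
[ 22.8089 -46.0813   2.5031]
[ 27.4963 -43.5015   1.2541]
```

carry_out:
  steps:
    - [[23, -46, 2], 0]
    - [[23, -46, 2], 0]
    - [[23, -46, 2], 0]
    - [[23, -46, 2], 0]
    - [[23, -46, 2], 0]

```text
time_s: 16.6
tcp_pos: [0.8663, -0.4579, 0.4797]
ee_rot: [[-0.016, -0.821, 0.571], [-0.996, -0.04, -0.086], [0.093, -0.569, -0.817]]
wrist_force: [-1.4, -0.1, -1.4]
gripper_width: 0.243
```

carry_out:
  steps:
    - [[23, -46, -5], 0]
    - [[23, -46, -5], 0]

```text
time_s: 16.8
tcp_pos: [0.8692, -0.4584, 0.5005]
ee_rot: [[-0.029, -0.798, 0.601], [-0.993, -0.045, -0.107], [0.113, -0.6, -0.792]]
wrist_force: [-0.4, -0.6, -1.4]
gripper_width: 0.243
```

carry_out:
  steps:
    - [[23, -46, -5], 0]
    - [[23, -46, -5], 0]

```text
time_s: 17.0
tcp_pos: [0.8741, -0.46, 0.5169]
ee_rot: [[-0.042, -0.775, 0.631], [-0.991, -0.05, -0.128], [0.13, -0.63, -0.766]]
wrist_force: [0.5, -0.3, -1.8]
gripper_width: 0.242
```

carry_out:
  steps:
    - [[23, -46, -5], 0]
    - [[23, -46, -5], 0]

```text
time_s: 17.2
tcp_pos: [0.8771, -0.4616, 0.5342]
ee_rot: [[-0.055, -0.752, 0.657], [-0.988, -0.055, -0.147], [0.147, -0.657, -0.739]]
wrist_force: [-0.4, 0.4, -1.2]
gripper_width: 0.24
```

```bash
python3 -c "from h import *;st()"
```

```text
t 17.2 tcp [ 0.8771 -0.4616  0.5342] j [-20.0893  47.5238  80.656   -5.109  -81.0742  18.9412] F [-0.4372  0.3613 -1.2409] w 0.24
[[-0.0555 -0.7516  0.6573]
 [-0.9876 -0.0555 -0.1467]
 [ 0.1467 -0.6573 -0.7392]] lean 42.33843880552818 az -12.583958953757287
```

```bash
cat > fk.py <<'E'
import numpy as np
from scipy.optimize import least_squares
from scipy.spatial.transform import Rotation as Ro
D=[([14.817,22.042,.453,0,-68.411,-14.817],[.625,0,.2226]),([5.9185,57.9955,80.5392,.5476,-110.4974,-10.7174],[.891,-.071,.3169]),
([5.5718,61.6453,80.5776,1.0379,-104.7724,-10.2656],[.9291,-.0753,.2629]),([6.7775,51.6394,80.5639,3.3775,-106.5142,-10.478],[.888,-.0725,.4246]),
([8.566,45.7669,80.621,9.6756,-90.1208,-10.5484],[.9287,-.0715,.5695]),([93.8449,25.0928,26.1498,33.7169,-97.3434,-95.7383],[.259,.644,.5152]),
([61.9676,17.6377,-50.441,76.8035,-32.6893,-131.5935],[.4255,.3787,.1123]),([45.1261,26.8203,-50.9273,110.0345,-28.132,-151.0548],[.4785,.3658,.0308]),
([64.6474,8.6019,-31.6416,45.5316,-48.0463,-94.2334],[.4765,.3644,.2795]),([-20.9135,31.839,42.9985,-8.073,-68.4656,22.6924],[.7809,-.4249,.445]),([-20.0893,47.5238,80.656,-5.109,-81.0742,18.9412],[.8771,-.4616,.5342])]
Z=lambda t:Ro.from_euler('z',t,degrees=True);Y=lambda t:Ro.from_euler('y',t,degrees=True);X=lambda t:Ro.from_euler('x',t,degrees=True)
def fk(j,p,s4):
    a0,h,e,l1,l2,k,d=p
    A=Z(j[0])*Y(j[1]); B=A*Y(-j[2])*X(s4*j[3]); G=B*Y(-j[4])
    pos=np.array([0,0,h])+Z(j[0]).apply([a0,e,0])+A.apply([0,0,l1])+(A*Y(-j[2])).apply([l2,0,k])+G.apply([d,0,0])
    return pos,G.apply([1,0,0])
best=None
for s4 in(1,-1):
    f=lambda p:np.concatenate([fk(j,p,s4)[0]-x for j,x in D])
    o=least_squares(f,[0,.2,-.15,.4,.4,0,.25])
    if best is None or o.cost<best[0].cost: best=(o,s4)
P,S4=best[0].x,best[1]
def ik(pos,z):
    bestj=None
    lo=[-179,-69,-61,-181,-171];hi=[179,118,80.6,117,-9.2]
    for g in([0,30,-20,20,-30],[10,30,20,-10,-60],[20,40,-20,60,-30]):
        q=least_squares(lambda j:np.r_[10*(fk(j,P,S4)[0]-pos),fk(j,P,S4)[1]-z],g,bounds=(lo,hi),x_scale=30)
        if bestj is None or q.cost<bestj.cost:bestj=q
    return bestj
if __name__=="__main__":
    np.set_printoptions(precision=4,suppress=True)
    print(P,S4,np.abs(best[0].fun).max())
    for L in(36,40,42,46,50):
        b=np.radians(-5)-np.arcsin(.0934/np.sin(np.radians(L)));s,c=np.sin(np.radians(L)),np.cos(np.radians(L))
        z=np.array([s*np.cos(b),s*np.sin(b),-c])
        for T in([.6155,.0045,.1],[.6155,.0045,.13]):
            q=ik(np.array(T)+.0075*z,z);print(L,np.degrees(b),T,q.cost,q.x)
E
python3 fk.py
```

```text
[ 0.0791  0.0486 -0.1337  0.5935  0.3581  0.0719  0.2436] -1 0.12732490114713166
36 -14.143145234199302 [0.6155, 0.0045, 0.1] 0.00011050007979435339 [ 20.8093  19.8264 -50.8999 117.     -22.5284]
36 -14.143145234199302 [0.6155, 0.0045, 0.13] 2.000996825551651e-29 [ 20.6601  16.7046 -48.7922 107.167  -20.5563]
40 -13.354918607847262 [0.6155, 0.0045, 0.1] 0.0020916499196525994 [ 22.0812  20.0626 -51.8548 117.     -26.2158]
40 -13.354918607847262 [0.6155, 0.0045, 0.13] 6.538861717884356e-05 [ 21.5077  16.797  -51.0521 117.     -24.6172]
42 -13.023781193910734 [0.6155, 0.0045, 0.1] 0.003955460791346318 [ 22.7417  20.2289 -52.3625 117.     -28.1577]
42 -13.023781193910734 [0.6155, 0.0045, 0.13] 0.000655046453745902 [ 22.1519  16.9172 -51.5366 117.     -26.4937]
46 -12.460420559780342 [0.6155, 0.0045, 0.1] 0.009245269292991286 [ 24.1166  20.6798 -53.4504 117.     -32.2764]
46 -12.460420559780342 [0.6155, 0.0045, 0.13] 0.003566775589046558 [ 23.4852  17.2561 -52.5648 117.     -30.4405]
50 -12.003215203645265 [0.6155, 0.0045, 0.1] 0.016320591307480672 [ 25.5689  21.3281 -54.6544 117.     -36.7727]
50 -12.003215203645265 [0.6155, 0.0045, 0.13] 0.008549887606974872 [ 24.8827  17.7557 -53.6871 117.     -34.6953]
```

```bash
cat > e.py <<'E'
import re
t=open('fk.py').read()
t=t.replace("a0,h,e,l1,l2,k,d=p","a0,h,e,l1,l2,k,d,m,n,w=p")
t=t.replace("+G.apply([d,0,0])","+B.apply([0,m,n])+G.apply([d,w,0])").replace(".4,.4,0,.25]","0.4,.4,0,.25,0,0,0]")
t=t.replace('    for L in(36','    for (j,x),zz in zip(D,[(0,0,-1),(.036,-.005,-.999),(.074,-.010,-.997),(.219,-.031,-.975),(.580,-.083,-.810),(.557,-.075,-.827),(.558,-.071,-.827),(.557,-.068,-.828),(.554,-.07,-.83),(.55,-.07,-.833),(.657,-.147,-.739)]): print(1e3*(fk(j,P,S4)[0]-x),fk(j,P,S4)[1]-zz)\n    for L in(36')
open('fk.py','w').write(t)
E
python3 e.py; python3 fk.py
```

```text
[-0.      0.1605  0.      0.565   0.4218  0.      0.3064  1.5337  0.
 -1.6935] -1 5.255613783172741e-05
[-0.0021  0.0385 -0.0184] [-0. -0.  0.]
[ 0.0526 -0.03   -0.0164] [ 0.0004 -0.0002 -0.0003]
[ 0.0043  0.0177 -0.0083] [-0.0002 -0.0004 -0.0002]
[-0.0311 -0.0406  0.0044] [ 0.0003  0.0002 -0.0002]
[-0.039   0.0003  0.0102] [ 0.0004  0.0005 -0.0001]
[ 0.0213 -0.0135 -0.0112] [-0.0002 -0.0004 -0.0002]
[-0.0123 -0.0333  0.0435] [0.     0.0003 0.0002]
[-0.0026  0.0096 -0.0069] [ 0.0003 -0.0001  0.0005]
[ 0.0099  0.0347 -0.0136] [-0.     -0.0002  0.0005]
[ 0.0238 -0.0325  0.0218] [-0.0005 -0.0001  0.0005]
[ 0.0025  0.0451 -0.0051] [ 0.0003  0.0003 -0.0002]
36 -14.143145234199302 [0.6155, 0.0045, 0.1] 0.008930598393948759 [ -0.9459  18.9489 -48.369  117.     -12.2946]
36 -14.143145234199302 [0.6155, 0.0045, 0.13] 0.0042374034557252135 [ -1.6573  15.9146 -48.4041 117.     -10.6989]
40 -13.354918607847262 [0.6155, 0.0045, 0.1] 0.018617550562356512 [  0.3596  19.1496 -48.7483 117.     -15.2593]
40 -13.354918607847262 [0.6155, 0.0045, 0.13] 0.011551028889506506 [ -0.3957  16.0726 -48.7671 117.     -13.5455]
42 -13.023781193910734 [0.6155, 0.0045, 0.1] 0.024648022734384663 [  1.0655  19.2893 -48.9572 117.     -16.8791]
42 -13.023781193910734 [0.6155, 0.0045, 0.13] 0.01645916758262474 [  0.2831  16.1852 -48.966  117.     -15.0907]
46 -12.460420559780342 [0.6155, 0.0045, 0.1] 8.609862243239154e-25 [ -15.6588   20.4365  -41.6187 -172.5983  -18.1521]
46 -12.460420559780342 [0.6155, 0.0045, 0.13] 1.7134224103932656e-27 [ -15.4342   16.6871  -38.6853 -169.2408  -11.5312]
50 -12.003215203645265 [0.6155, 0.0045, 0.1] 3.469917946526853e-26 [ -16.0865   21.6531  -44.3766 -172.8861  -26.1326]
50 -12.003215203645265 [0.6155, 0.0045, 0.13] 7.124988060763409e-29 [ -15.972    17.613   -42.1171 -171.0329  -19.8867]
```

carry_out:
  steps:
    - [[-38.4, -5.8, -3.3], 0]
    - [[-38.4, -5.8, -3.3], 0]
    - [[-38.4, -5.8, -3.3], 0]
    - [[-38.4, -5.8, -3.3], 0]
    - [[-38.4, -5.8, -3.3], 0]
    - [[-38.4, -5.8, -3.3], 0]
    - [[-38.4, -5.8, -3.3], 0]
    - [[-38.4, -5.8, -3.3], 0]

```text
time_s: 18.0
tcp_pos: [0.9192, -0.0716, 0.5437]
ee_rot: [[-0.055, -0.749, 0.66], [-0.988, -0.055, -0.145], [0.145, -0.66, -0.737]]
wrist_force: [1.2, -0.5, -1.6]
gripper_width: 0.249
```

carry_out:
  steps:
    - [[2, -45, 3], 0]
    - [[2, -45, 3], 0]
    - [[2, -45, 3], 0]

```text
time_s: 18.3
tcp_pos: [0.9736, -0.072, 0.5864]
ee_rot: [[-0.058, -0.728, 0.683], [-0.987, -0.062, -0.15], [0.151, -0.683, -0.715]]
wrist_force: [-8.5, 19.5, 103.7]
gripper_width: 0.243
```

carry_out:
  steps:
    - [[2, -45, 3], 0]
    - [[2, -45, 3], 0]

```text
time_s: 18.5
tcp_pos: [0.9863, -0.0675, 0.5874]
ee_rot: [[-0.061, -0.705, 0.706], [-0.986, -0.068, -0.153], [0.156, -0.706, -0.691]]
wrist_force: [0.5, -0.7, -0.6]
gripper_width: 0.24
```

carry_out:
  steps:
    - [[2, -45, 3], 0]
    - [[2, -45, 3], 0]

```text
time_s: 18.7
tcp_pos: [0.9898, -0.0646, 0.6047]
ee_rot: [[-0.065, -0.673, 0.736], [-0.985, -0.074, -0.155], [0.159, -0.736, -0.658]]
wrist_force: [-0.9, 1.0, -1.3]
gripper_width: 0.241
```

carry_out:
  steps:
    - [[2, -45, 3], 0]
    - [[2, -45, 3], 0]

```text
time_s: 18.9
tcp_pos: [0.9955, -0.0605, 0.6181]
ee_rot: [[-0.07, -0.642, 0.764], [-0.984, -0.079, -0.157], [0.161, -0.763, -0.626]]
wrist_force: [0.0, -0.0, -1.4]
gripper_width: 0.24
```

```bash
python3 -c "from h import *;st()"
```

```text
t 18.9 tcp [ 0.9955 -0.0605  0.6181] j [ 10.587   47.786   80.657   17.7727 -74.5517  -7.2868] F [ 0.0454 -0.0351 -1.3889] w 0.24
[[-0.0699 -0.6418  0.7637]
 [-0.9845 -0.0791 -0.1566]
 [ 0.1609 -0.7628 -0.6263]] lean 51.219099590132224 az -11.586825128420125
```

```bash
cat > plan.py <<'E'
from fk import *
from h import r,off,st
np.set_printoptions(precision=3,suppress=True)
lo=np.array([-179,-69,-61,-181,-171]);hi=np.array([179,118,80.65,117.5,-9.2])
def j6(j,R):  # signed angle from G-frame y to tool x about tool z
    A=Z(j[0])*Y(j[1]);G=(A*Y(-j[2])*X(S4*j[3])*Y(-j[4])).as_matrix()
    return np.degrees(np.arctan2(G[:,2]@R[:,0],G[:,1]@R[:,0]))
s=r.sense();R0=s["ee_rot"];J=s["joints"]
off6=(j6(J[:5],R0),J[5])
def follow(j,pts,z,n=24,verb=True):
    for a_,b_ in zip(pts[:-1],pts[1:]):
        mj=0;worst=0
        for t in np.linspace(0,1,n+1)[1:]:
            p=np.array(a_)+(np.array(b_)-a_)*t
            q=least_squares(lambda x:np.r_[10*(fk(x,P,S4)[0]-p),fk(x,P,S4)[1]-z],np.clip(j,lo+1e-3,hi-1e-3),bounds=(lo,hi),x_scale=30)
            mj=max(mj,np.abs(q.x-j).max());j=q.x;worst=max(worst,q.cost)
        if verb: print(np.array(b_),"j",j,"maxstep",round(mj,1),"cost",f"{worst:.1e}","j6raw",round(j6(j,R0),1))
    return j
if __name__=="__main__":
    st();z=R0[:,2];print("j6 ref",off6)
    m=np.array([.6155,.0045,.1])+.0075*z
    for W in ([[.7,-.45,.45],[.5,-.4,.3],[.48,-.15,.2]],[[.7,-.5,.4],[.45,-.45,.25],[.45,-.2,.15]],[[.6,-.5,.3],[.5,-.25,.18]]):
        print("path");follow(J[:5].copy(),[s["tcp_pos"]]+W+[m+[-.03,-.02,.03],m],z)
E
python3 plan.py
```

```text
t 18.9 tcp [ 0.995 -0.06   0.618] j [ 10.587  47.786  80.657  17.773 -74.552  -7.287] F [ 0.045 -0.035 -1.389] w 0.24
[[-0.07  -0.642  0.764]
 [-0.984 -0.079 -0.157]
 [ 0.161 -0.763 -0.626]] lean 51.219099590132224 az -11.586825128420125
j6 ref (np.float64(-172.7132069757017), np.float64(-7.286793024298334))
path
[ 0.7  -0.45  0.45] j [-26.493  18.084  17.246 -18.052 -40.324] maxstep 16.9 cost 1.5e-20 j6raw 144.7
[ 0.5 -0.4  0.3] j [-37.214   5.695 -12.231 -41.612 -30.512] maxstep 1.6 cost 1.8e-22 j6raw 113.9
[ 0.48 -0.15  0.2 ] j [-18.824  -2.19  -34.356 -77.109  -9.2  ] maxstep 5.8 cost 5.3e-03 j6raw 87.1
[ 0.591 -0.017  0.125] j [ -19.973   15.517  -43.428 -161.388  -20.867] maxstep 6.9 cost 5.2e-03 j6raw 0.3
[0.621 0.003 0.095] j [ -16.36    22.082  -44.92  -172.148  -28.348] maxstep 0.6 cost 1.1e-22 j6raw -8.0
path
[ 0.7 -0.5  0.4] j [-31.155  22.43   18.97  -24.203 -39.557] maxstep 17.7 cost 3.8e-18 j6raw 136.4
[ 0.45 -0.45  0.25] j [-49.712  10.325 -11.247 -53.432 -36.815] maxstep 1.7 cost 4.0e-25 j6raw 94.7
[ 0.45 -0.2   0.15] j [-29.36    2.635 -35.151 -80.42  -13.964] maxstep 2.8 cost 3.5e-20 j6raw 76.6
[ 0.591 -0.017  0.125] j [ -19.973   15.517  -43.428 -161.388  -20.867] maxstep 5.7 cost 7.0e-05 j6raw 0.3
[0.621 0.003 0.095] j [ -16.36    22.082  -44.92  -172.148  -28.348] maxstep 0.6 cost 1.2e-22 j6raw -8.0
path
[ 0.6 -0.5  0.3] j [-38.723  19.085   4.736 -39.27  -34.175] maxstep 21.6 cost 1.7e-20 j6raw 116.2
[ 0.5  -0.25  0.18] j [-23.48    5.346 -28.703 -60.243 -10.665] maxstep 1.9 cost 9.3e-19 j6raw 100.8
[ 0.591 -0.017  0.125] j [ -19.973   15.517  -43.428 -161.388  -20.867] maxstep 8.5 cost 1.1e-03 j6raw 0.3
[0.621 0.003 0.095] j [ -16.36    22.082  -44.92  -172.148  -28.348] maxstep 0.6 cost 1.2e-22 j6raw -8.0
```

```bash
cat > opt.py <<'E'
from plan import *
Rg=np.array([[-.0036,-.8303,.5573],[-.9968,-.0414,-.0681],[.0796,-.5558,-.8275]]);aw=np.array([-.0455,.999,0])
at=Rg.T@aw; at/=np.linalg.norm(at)
ys=np.array([.0875,.9962,0])
j0=np.array([-16.36,22.08,-44.92,-172.1,-28.3])
for L in (46,51,56,62):
  for az in (-14,-11.6,-9,-6,-3,0):
    l,b=np.radians([L,az]);z=np.array([np.sin(l)*np.cos(b),np.sin(l)*np.sin(b),-np.cos(l)])
    p=np.array([.6155,.0045,.1])+.0075*z
    q=least_squares(lambda x:np.r_[10*(fk(x,P,S4)[0]-p),fk(x,P,S4)[1]-z],j0,bounds=(lo,hi),x_scale=30)
    # tool x so that at maps closest to ys: choose roll
    u=ys-z*(ys@z);u/=np.linalg.norm(u);v=np.cross(z,u)
    # at_xy angle
    ang=np.arctan2(at[1],at[0]); x=np.cos(-ang)*u+np.sin(-ang)*v
    R=np.c_[x,np.cross(z,x),z]; err=np.degrees(np.arccos(np.clip((R@at)@ys,-1,1)))
    print(L,az,q.x,"cost%.0e"%q.cost,"j6",round((-180-j6(q.x,R))%360,1),"rollerr",round(err,1))
E
python3 opt.py
```

```text
46 -14 [ -14.969   20.605  -43.421 -177.964  -20.034] cost2e-23 j6 185.2 rollerr 1.0
46 -11.6 [ -15.928   20.328  -40.457 -169.288  -16.982] cost1e-29 j6 177.5 rollerr 0.4
46 -9 [ -15.845   19.878  -35.849 -156.694  -12.515] cost3e-22 j6 164.9 rollerr 2.4
46 -6 [ -14.304   19.511  -31.491 -143.2     -9.2  ] cost1e-04 j6 150.2 rollerr 4.6
46 -3 [ -13.342   19.46   -29.656 -134.96    -9.2  ] cost7e-04 j6 141.1 rollerr 6.8
46 0 [ -11.687   19.356  -27.443 -124.212   -9.2  ] cost1e-03 j6 129.0 rollerr 9.0
51 -14 [ -15.022   22.242  -46.735 -178.411  -29.983] cost1e-21 j6 185.2 rollerr 1.5
51 -11.6 [ -16.34    21.995  -44.767 -172.11   -27.89 ] cost2e-26 j6 180.4 rollerr 0.0
51 -9 [ -17.359   21.682  -42.254 -164.743  -25.425] cost5e-21 j6 174.2 rollerr 2.2
51 -6 [ -17.826   21.249  -38.821 -155.233  -22.345] cost5e-27 j6 165.2 rollerr 4.6
51 -3 [ -17.259   20.734  -34.865 -144.252  -19.125] cost1e-22 j6 153.8 rollerr 6.9
51 0 [ -15.472   20.19   -30.781 -131.826  -16.154] cost2e-26 j6 139.9 rollerr 9.2
56 -14 [ -15.071   24.58   -49.731 -178.628  -40.314] cost5e-21 j6 184.8 rollerr 2.0
5
[... 227 characters left out ...]
7e-21 j6 171.9 rollerr 4.5
56 -3 [ -20.008   23.355  -41.168 -152.963  -32.239] cost4e-23 j6 165.4 rollerr 7.0
56 0 [ -20.217   22.954  -38.278 -145.24   -30.165] cost7e-24 j6 158.1 rollerr 9.5
62 -14 [ -15.124   28.345  -52.886 -178.761  -53.233] cost8e-28 j6 184.2 rollerr 2.5
62 -11.6 [ -16.914   28.187  -51.675 -174.036  -51.91 ] cost5e-18 j6 182.1 rollerr 0.0
62 -9 [ -18.645   27.975  -50.179 -168.922  -50.345] cost4e-29 j6 179.5 rollerr 1.8
62 -6 [ -20.344   27.68   -48.226 -162.997  -48.422] cost6e-21 j6 176.0 rollerr 4.5
62 -3 [ -21.695   27.338  -46.053 -157.016  -46.454] cost1e-20 j6 172.0 rollerr 7.1
62 0 [ -22.682   26.97   -43.703 -150.966  -44.551] cost6e-20 j6 167.4 rollerr 9.8
```

```bash
cat > p2.py <<'E'
from plan import *
z=R0[:,2]
j=follow(J[:5].copy(),[s["tcp_pos"],[.75,-.38,.45]],z)
for W in([.62,-.31,.35],[.60,-.28,.25],[.60,-.26,.22],[.62,-.25,.22]):
    k=follow(j.copy(),[[.75,-.38,.45],W],z)
E
python3 p2.py; python3 -c "
from h import *
s=r.sense();R=s['ee_rot'];p=s['tcp_pos']
for a,b in ((p,[.75,-.38,.45]),([.75,-.38,.45],[.62,-.31,.35])): print(100*R.T@(np.array(b)-a))"
```

```text
[ 0.75 -0.38  0.45] j [-17.836  17.955  13.548  -8.541 -34.84 ] maxstep 15.8 cost 4.9e-20 j6raw 157.1
[ 0.62 -0.31  0.35] j [-14.319   5.799 -16.688  -7.536 -16.461] maxstep 1.4 cost 6.8e-20 j6raw 159.1
[ 0.6  -0.28  0.25] j [-14.574   8.855 -21.773 -26.875  -9.2  ] maxstep 3.7 cost 5.1e-04 j6raw 139.6
[ 0.6  -0.26  0.22] j [-15.567  10.383 -20.895 -40.361  -9.2  ] maxstep 4.9 cost 1.3e-03 j6raw 125.6
[ 0.62 -0.25  0.22] j [-14.202  11.683 -19.398 -39.958  -9.2  ] maxstep 5.3 cost 2.4e-03 j6raw 126.9
[30.4668 31.106  -3.2135]
[-7.5925 15.4173 -4.7602]
```

carry_out:
  steps:
    - [[10, 10, -1], 0]
    - [[15, 15, -2], 0]
    - [[20, 20, -2], 0]
    - [[23, 23, -2.5], 0]
    - [[26, 26, -3], 0]
    - [[30.5, 31, -3.2], 0]
    - [[30.5, 31, -3.2], 0]
    - [[30.5, 31, -3.2], 0]
    - [[30.5, 31, -3.2], 0]
    - [[30.5, 31, -3.2], 0]
    - [[28, 36, -5], 0]
    - [[25, 42, -6.5], 0]
    - [[22.9, 46.5, -8], 0]
    - [[22.9, 46.5, -8], 0]
    - [[22.9, 46.5, -8], 0]

```text
time_s: 20.4
tcp_pos: [0.6165, -0.3087, 0.3505]
ee_rot: [[-0.07, -0.643, 0.763], [-0.985, -0.078, -0.155], [0.159, -0.762, -0.627]]
wrist_force: [0.6, 0.3, -1.1]
gripper_width: 0.239
```

```bash
python3 -c "
from h import *
s=st();R=s['ee_rot']
print(100*R.T@np.array([-.15,.04,-.05]))"
```

```text
t 20.4 tcp [ 0.6165 -0.3087  0.3505] j [-14.3117   5.4228 -16.9529  -7.6566 -16.6544  20.8953] F [ 0.6135  0.3171 -1.0786] w 0.239
[[-0.0695 -0.6425  0.7631]
 [-0.9848 -0.0778 -0.1553]
 [ 0.1591 -0.7623 -0.6274]] lean 51.144004779345664 az -11.501067823863512
[-3.6918 13.1383 -8.9306]
```

carry_out:
  steps:
    - [[-0.8, 3, -2], 0]
    - [[-1.7, 6, -4], 0]
    - [[-2.5, 9, -6], 0]
    - [[-3.4, 12, -8], 0]

```text
time_s: 20.8
tcp_pos: [0.4817, -0.2724, 0.3081]
ee_rot: [[-0.07, -0.637, 0.768], [-0.984, -0.08, -0.156], [0.161, -0.767, -0.621]]
wrist_force: [0.7, -0.5, -0.9]
gripper_width: 0.244
```

carry_out:
  steps:
    - [[-0.8, 3, -2], 0]
    - [[-1.7, 6, -4], 0]

```text
time_s: 21.0
tcp_pos: [0.4154, -0.2546, 0.2892]
ee_rot: [[-0.072, -0.63, 0.773], [-0.984, -0.082, -0.158], [0.163, -0.772, -0.614]]
wrist_force: [0.5, 0.0, -0.3]
gripper_width: 0.243
```

```bash
python3 -c "
from h import *
s=st()"
```

```text
t 21.0 tcp [ 0.4154 -0.2546  0.2892] j [-14.3296 -13.2615 -41.7359 -13.1366  -9.6921  26.5889] F [ 0.4799  0.0439 -0.2918] w 0.243
[[-0.0716 -0.63    0.7733]
 [-0.984  -0.0822 -0.158 ]
 [ 0.1631 -0.7722 -0.6141]] lean 52.11518417807543 az -11.550804194782387
```

carry_out:
  steps:
    - [[-0.6, 3, 2.3], 0]
    - [[-1.2, 6, 4.6], 0]
    - [[-1.2, 6, 4.6], 0]

```text
time_s: 21.3
tcp_pos: [0.4073, -0.2582, 0.2294]
ee_rot: [[-0.071, -0.641, 0.764], [-0.984, -0.081, -0.16], [0.164, -0.763, -0.625]]
wrist_force: [-0.5, -0.6, -2.5]
gripper_width: 0.244
```

```bash
python3 -c "
from h import *
s=st()"
```

```text
t 21.3 tcp [ 0.4073 -0.2582  0.2294] j [-25.7885  -7.1374 -35.5734 -44.9414 -15.4902  64.875 ] F [-0.4501 -0.5948 -2.483 ] w 0.244
[[-0.0712 -0.6412  0.764 ]
 [-0.9839 -0.0809 -0.1596]
 [ 0.1642 -0.7631 -0.6251]] lean 51.309361273903946 az -11.801474334441416
```

```bash
cat > p3.py <<'E'
from plan import *
z=R0[:,2];p=s["tcp_pos"];m=np.array([.6155,.0045,.1])+.0075*z
for W in([[.5,-.13,.2]],[[.48,-.15,.16]],[[.45,-.15,.2]],[[.5,-.08,.2]]):
    print("--",100*R0.T@(np.array(W[0])-p));k=follow(J[:5].copy(),[p]+W+[m+[-.03,-.02,-.02]],z,n=10)
    print("z end",fk(k,P,S4)[1]-z)
E
python3 p3.py
```

```text
-- [-13.758  -4.735   6.875]
[ 0.5  -0.13  0.2 ] j [-20.415  -0.724 -33.707 -91.106  -9.2  ] maxstep 9.1 cost 6.9e-03 j6raw 72.2
[ 0.591 -0.017  0.075] j [ -20.634   23.489  -48.474 -167.482  -33.57 ] maxstep 15.7 cost 4.9e-03 j6raw -7.2
z end [-0. -0. -0.]
-- [-12.304  -0.238   8.167]
[ 0.48 -0.15  0.16] j [-22.539   2.107 -35.054 -88.672  -9.2  ] maxstep 6.1 cost 8.7e-04 j6raw 72.7
[ 0.591 -0.017  0.075] j [ -20.634   23.489  -48.474 -167.482  -33.57 ] maxstep 13.5 cost 3.6e-04 j6raw -7.2
z end [0. 0. 0.]
-- [-11.434  -1.367   3.374]
[ 0.45 -0.15  0.2 ] j [-18.98   -5.285 -37.196 -74.218  -9.2  ] maxstep 5.6 cost 4.8e-03 j6raw 89.8
[ 0.591 -0.017  0.075] j [ -20.634   23.489  -48.474 -167.482  -33.57 ] maxstep 17.2 cost 3.8e-03 j6raw -7.2
z end [-0.  0. -0.]
-- [-18.677  -5.139   6.077]
[ 0.5  -0.08  0.2 ] j [ -23.028   -1.787  -38.876 -120.045   -9.2  ] maxstep 13.1 cost 8.8e-03 j6raw 41.6
[ 0.591 -0.017  0.075] j [ -20.634   23.489  -48.474 -167.482  -33.57 ] maxstep 9.5 cost 4.2e-03 j6raw -7.2
z end [ 0.  0. -0.]
```

Push through (0.5, -0.13, 0.2) where the j5 limit should nudge the lean azimuth.

carry_out:
  steps:
    - [[-3.5, -1.2, 1.7], 0]
    - [[-7, -2.4, 3.4], 0]
    - [[-10.5, -3.5, 5.2], 0]
    - [[-13.8, -4.7, 6.9], 0]
    - [[-13.8, -4.7, 6.9], 0]
    - [[-13.8, -4.7, 6.9], 0]
    - [[-13.8, -4.7, 6.9], 0]

```text
time_s: 22.0
tcp_pos: [0.4999, -0.1363, 0.1676]
ee_rot: [[-0.073, -0.595, 0.8], [-0.983, -0.091, -0.158], [0.167, -0.798, -0.579]]
wrist_force: [-0.6, -1.4, -1.5]
gripper_width: 0.244
```

```bash
python3 -c "
from h import *
s=st()"; python3 p3.py
```

```text
t 22.0 tcp [ 0.4999 -0.1363  0.1676] j [-22.3688   2.6825 -34.1069 -95.617   -9.1635 114.0535] F [-0.6123 -1.4085 -1.456 ] w 0.244
[[-0.0731 -0.5954  0.8001]
 [-0.9832 -0.0914 -0.1579]
 [ 0.1671 -0.7982 -0.5787]] lean 54.63740944868909 az -11.162417213243291
-- [-0.077 -2.654 -1.969]
[ 0.5  -0.13  0.2 ] j [-21.043  -0.826 -33.889 -93.254  -9.2  ] maxstep 0.4 cost 1.8e-03 j6raw 69.6
[ 0.592 -0.017  0.076] j [ -21.391   25.43   -50.485 -167.203  -40.829] maxstep 14.4 cost 8.6e-04 j6raw -8.0
z end [ 0. -0. -0.]
-- [ 1.368  1.913 -0.938]
[ 0.48 -0.15  0.16] j [-28.694   2.564 -36.264 -98.497 -14.382] maxstep 0.7 cost 2.0e-23 j6raw 59.0
[ 0.592 -0.017  0.076] j [ -21.391   25.43   -50.485 -167.203  -40.829] maxstep 9.0 cost 5.3e-19 j6raw -8.0
z end [ 0.  0. -0.]
-- [ 2.255  0.506 -5.654]
[ 0.45 -0.15  0.2 ] j [-20.697  -5.393 -37.291 -79.279  -9.2  ] maxstep 1.8 cost 9.5e-04 j6raw 83.8
[ 0.592 -0.017  0.076] j [ -21.391   25.43   -50.485 -167.203  -40.829] maxstep 14.5 cost 4.8e-04 j6raw -8.0
z end [ 0.  0. -0.]
-- [-4.993 -3.11  -2.758]
[ 0.5  -0.08  0.2 ] j [ -21.553   -1.902  -37.737 -113.845   -9.2  ] maxstep 2.3 cost 2.1e-03 j6raw 48.6
[ 0.592 -0.017  0.076] j [ -21.391   25.43   -50.485 -167.203  -40.829] maxstep 10.5 cost 7.6e-04 j6raw -8.0
z end [-0.  0. -0.]
```

```bash
cat > see.py <<'E'
from h import *
import cv2,sys
s=st();R=s["ee_rot"];tcp=s["tcp_pos"]
Rg=np.array([[-.0036,-.8303,.5573],[-.9968,-.0414,-.0681],[.0796,-.5558,-.8275]])
at=Rg.T@a; at/=np.linalg.norm(at)
print("a now",R@at,"at",at)
n=sys.argv[1]
for c in ("scene","side","wrist"):
    im=r.capture(c);cv2.imwrite(f"pics/{c}_{n}.png",im[:,:,::-1])
    for t in sys.argv[2:]:
        for d in r.place_of(c,t)[:2]:
            P=np.array(d["centre"]);print(c,t,P,round(d["confidence"],2),"tool mm",1e3*R.T@(P-tcp))
E
python3 see.py a roller pin_tip stub_tip socket right_face
```

```text
t 22.0 tcp [ 0.4999 -0.1363  0.1676] j [-22.3688   2.6825 -34.1069 -95.617   -9.1635 114.0535] F [-0.6123 -1.4085 -1.456 ] w 0.244
[[-0.0731 -0.5954  0.8001]
 [-0.9832 -0.0914 -0.1579]
 [ 0.1671 -0.7982 -0.5787]] lean 54.63740944868909 az -11.162417213243291
a now [ 0.0002  0.994  -0.1095] at [-0.9956 -0.0036 -0.0934]
scene roller [ 0.4895 -0.1333  0.1741] 0.76 tool mm [ -1.0832   0.6905 -12.581 ]
scene roller [0.3002 0.3608 0.0173] 0.62 tool mm [-499.2482  193.4234 -151.2938]
scene stub_tip [ 0.4935 -0.2049  0.1786] 0.58 tool mm [69.775   1.2579 -0.6812]
scene stub_tip [0.3466 0.3094 0.0152] 0.49 tool mm [-452.4552  172.1678 -104.84  ]
scene socket [0.6184 0.0736 0.1022] 0.69 tool mm [-225.9546  -37.5695   99.497 ]
scene right_face [ 0.6077 -0.0678  0.0992] 0.64 tool mm [-86.6453 -15.8864 114.9958]
side roller [0.2997 0.3571 0.0094] 0.61 tool mm [-496.8937  200.365  -146.5375]
side roller [ 0.4937 -0.1279  0.1692] 0.54 tool mm [-7.5186  1.6076 -7.2373]
side stub_tip [ 0.4943 -0.2049  0.1786] 0.7 tool mm [69.7165  0.7816 -0.0411]
side stub_tip [0.3486 0.304  0.0125] 0.65 tool mm [-447.7433  173.6255 -100.8247]
side socket [0.6237 0.0787 0.1014] 0.72 tool mm [-231.4904  -40.5526  103.3952]
side right_face [ 0.6097 -0.0656  0.1019] 0.66 tool mm [-88.5036 -19.4333 114.686 ]
wrist roller [ 0.4917 -0.1314  0.1715] 0.92 tool mm [-3.5467  1.2823 -9.616 ]
wrist stub_tip [ 0.4897 -0.2041  0.173 ] 0.59 tool mm [68.3306  7.9173 -0.6068]
wrist stub_tip [ 0.4924 -0.1299  0.1727] 0.3 tool mm [-4.8722 -0.2294 -9.9873]
```

```bash
cat > blk.py <<'E'
from h import *
import cv2
xs=np.array([.9962,-.0872,0]);ysv=np.array([.0872,.9962,0]);O=np.array([.6155,.0045,0])
out=[]
for c,f in (("side","pics/side_a.png"),("scene","pics/scene_a.png")):
    im=cv2.imread(f);K=r.calibration(c);W=K["world_from_camera"];M=K["camera_matrix"]
    def pr(x,y,z):
        p=O+x*xs+y*ysv+[0,0,z];q=W[:3,:3].T@(p-W[:3,3]);q=q/-q[2];return M[0,0]*q[0]+M[0,2],-M[1,1]*q[1]+M[1,2]
    cx,cy=np.array(pr(0,-.08,.1)).astype(int)
    x0,y0=cx-30,cy-30
    a_=cv2.resize(im[y0:y0+60,x0:x0+60],(480,480),interpolation=cv2.INTER_CUBIC)
    b_=a_.copy()
    for h,col in((-.008,(0,0,255)),(0,(0,255,0)),(.008,(255,0,0))):
        pts=[pr(x,y,.115+h) for x,y in((-.022,-.072),(.022,-.072),(.022,-.092),(-.022,-.092))]
        cv2.polylines(b_,[np.array([((u-x0+.5)*8,(v-y0+.5)*8) for u,v in pts]).astype(int)],True,col,1)
    out.append(np.vstack([a_,b_]))
cv2.imwrite("pics/blk.png",cv2.resize(np.hstack(out),(600,600)))
E
python3 blk.py
```

```text
(no output)
```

View pics/blk.png

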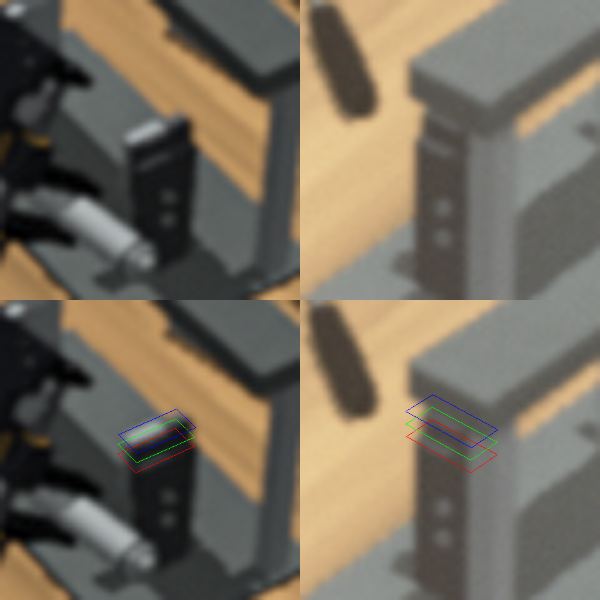

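View pics/wrist_a.png

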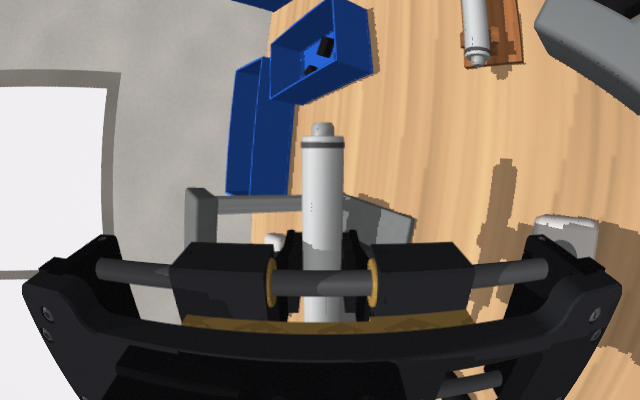

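```bash
cat > fit.py <<'E'
from h import *
import cv2
from scipy.optimize import minimize
from scipy.ndimage import map_coordinates
def box(x0,x1,y0,y1,z0,z1):
    c=[(x,y,z) for x in(x0,x1) for y in(y0,y1) for z in(z0,z1)]
    return [(c[i],c[j]) for i in range(8) for j in range(i) if sum(a!=b for a,b in zip(c[i],c[j]))==1]
E=box(20,70,-145,145,183,205)+box(-60,90,-140,140,0,10)
E=[e for e in E if not(e[0][2]==0 and e[1][2]==0)]
def samp(E): return np.array([np.array(p)+(np.array(q)-p)*t for p,q in E for t in np.linspace(.02,.98,60)])/1e3
S=samp(E)
cams=[]
for c,f in (("side","pics/side_a.png"),("scene","pics/scene2.png"),("side","pics/side0.png")):
    g=cv2.GaussianBlur(cv2.cvtColor(cv2.imread(f),cv2.COLOR_BGR2GRAY).astype(float),(0,0),1.0)
    G=np.hypot(cv2.Sobel(g,-1,1,0),cv2.Sobel(g,-1,0,1));G=np.minimum(G,150)
    K=r.calibration(c);cams.append((c+f[-6:],G,K["world_from_camera"],K["camera_matrix"]))
def proj(p,S,W,M):
    x,y,th=p;c,s=np.cos(th),np.sin(th)
    X=np.c_[x+c*S[:,0]-s*S[:,1],y+s*S[:,0]+c*S[:,1],S[:,2]]
    q=(X-W[:3,3])@W[:3,:3];return M[0,0]*q[:,0]/-q[:,2]+M[0,2],-M[1,1]*q[:,1]/-q[:,2]+M[1,2]
def score(p,S,cam,d=(0,0)):
    u,v=proj(p,S,cam[2],cam[3]);return map_coordinates(cam[1],[v+d[1],u+d[0]],order=1,mode='nearest').mean()
best=None
for nm,cs in(("side",[cams[0]]),("scene",[cams[1]]),("side0",[cams[2]]),("both",cams[:2])):
    f=lambda p:-sum(score((p[0]/1e3,p[1]/1e3,np.radians(p[2])),S,c) for c in cs)
    o=min((minimize(f,[x,y,t],method="Nelder-Mead",options=dict(initial_simplex=np.array([[x,y,t],[x+3,y,t],[x,y+3,t],[x,y,t+1.5]]))) for x in(612,616,620) for y in(1,5,9) for t in(-6,-4)),key=lambda o:o.fun)
    print(nm,o.x,o.fun)
    p=(o.x[0]/1e3,o.x[1]/1e3,np.radians(o.x[2]))
    for h in range(-10,11,2):
        T=samp([((-22,-72,115+h),(22,-72,115+h)),((-22,-92,115+h),(22,-92,115+h)),((-22,-72,115+h),(-22,-92,115+h))])
        print(h,[round(score(p,T[k*60:k*60+60],c)) for c in cs for k in range(3)],end=" ")
    print()
E
python3 fit.py
```

```text
side [617.5206   4.0253  -7.0459] -93.5253238513099
-10 [141, 49, 80] -8 [142, 44, 85] -6 [142, 40, 89] -4 [141, 40, 94] -2 [134, 44, 98] 0 [117, 46, 101] 2 [97, 48, 104] 4 [90, 59, 106] 6 [94, 83, 109] 8 [95, 111, 109] 10 [89, 131, 107] 
scene [619.8371   0.0838  -3.3431] -79.66197576475543
-10 [30, 60, 114] -8 [32, 63, 120] -6 [35, 67, 124] -4 [36, 68, 127] -2 [34, 66, 129] 0 [31, 63, 129] 2 [29, 65, 128] 4 [29, 68, 127] 6 [28, 70, 126] 8 [23, 69, 124] 10 [18, 67, 120] 
side0 [614.2699   0.4681  -4.2252] -94.08907054578954
-10 [107, 53, 52] -8 [130, 58, 53] -6 [141, 59, 56] -4 [146, 57, 59] -2 [148, 53, 66] 0 [149, 52, 76] 2 [144, 54, 87] 4 [130, 57, 99] 6 [108, 58, 110] 8 [96, 63, 119] 10 [96, 79, 124] 
both [619.2823   0.6524  -3.5564] -165.11370943731697
-10 [122, 70, 54, 30, 62, 119] -8 [140, 72, 56, 33, 65, 124] -6 [147, 72, 60, 36, 68, 128] -4 [150, 70, 67, 36, 69, 130] -2 [150, 67, 74, 33, 66, 130] 0 [149, 66, 84, 30, 64, 130] 2 [143, 68, 97, 29, 66, 128] 4 [128, 69, 107, 29, 70, 128] 6 [110, 69, 114, 27, 71, 126] 8 [100, 75, 122, 21, 69, 123] 10 [97, 90, 130, 17, 68, 118]
```

Run:
```python
from plan import *
z=R0[:,2];p=s["tcp_pos"]
for W in([.50,-.02,.15],[.50,-.02,.12],[.52,-.03,.13],[.54,-.03,.12]):
    print(100*R0.T@(np.array(W)-p));follow(J[:5].copy(),[p,W],z,n=10)
```

```text
[-11.537  -0.086  -0.689]
[ 0.5  -0.02  0.15] j [ -25.188    4.777  -49.919 -146.982  -21.321] maxstep 5.6 cost 7.3e-17 j6raw 11.1
[-12.03    2.298   1.063]
[ 0.5  -0.02  0.12] j [ -27.833   11.44   -55.523 -154.298  -32.69 ] maxstep 6.8 cost 3.7e-18 j6raw 0.4
[-11.025   0.392   2.228]
[ 0.52 -0.03  0.13] j [ -26.855   10.557  -50.893 -151.503  -27.585] maxstep 6.1 cost 6.9e-17 j6raw 4.6
[-11.333  -0.013   4.405]
[ 0.54 -0.03  0.12] j [ -25.961   14.086  -50.569 -155.543  -30.274] maxstep 6.9 cost 5.2e-19 j6raw 0.9
```

carry_out:
  steps:
    - [[-1.5, 0, 0.3], 1]
    - [[-3, 0.1, 0.6], 2]
    - [[-4.5, 0.2, 0.9], 3]
    - [[-6, 0.2, 1.2], 4]
    - [[-7.5, 0.3, 1.5], 5]
    - [[-9, 0.3, 1.8], 6]
    - [[-10, 0.4, 2], 7]
    - [[-11, 0.4, 2.2], 8]
    - [[-11, 0.4, 2.2], 8]
    - [[-11, 0.4, 2.2], 8]

```text
time_s: 23.9
tcp_pos: [0.5197, -0.0303, 0.13]
ee_rot: [[-0.154, -0.585, 0.796], [-0.987, 0.048, -0.155], [0.053, -0.81, -0.585]]
wrist_force: [0.1, -0.1, -1.3]
gripper_width: 0.242
```

```bash
python3 see.py b socket right_face stub_tip roller bar_edge
```

```text
t 23.9 tcp [ 0.5197 -0.0303  0.13  ] j [ -26.8904   10.5016  -50.817  -151.2673  -27.4482  167.2043] F [ 0.0755 -0.0654 -1.3108] w 0.242
[[-0.1538 -0.585   0.7963]
 [-0.9867  0.0479 -0.1554]
 [ 0.0527 -0.8096 -0.5846]] lean 54.228367505476605 az -11.041064105251378
a now [0.0809 0.9967 0.005 ] at [-0.9956 -0.0036 -0.0934]
scene socket [0.6201 0.071  0.0994] 0.63 tool mm [-117.002   -29.1202   82.0937]
scene right_face [ 0.608  -0.0688  0.0981] 0.89 tool mm [ 22.73   -27.6928  94.9407]
scene right_face [ 0.3047 -0.415  -0.0066] 0.48 tool mm [405.461  217.8967 -31.5908]
scene stub_tip [ 0.5051 -0.1011  0.1342] 0.71 tool mm [72.3325  1.7234 -3.0858]
scene stub_tip [0.3507 0.3052 0.0122] 0.5 tool mm [-311.2383  210.2998 -117.8568]
scene roller [ 0.5092 -0.0267  0.1392] 0.69 tool mm [ -1.4444  -1.1557 -14.3042]
scene roller [0.3046 0.3621 0.015 ] 0.48 tool mm [-360.1416  237.728  -165.0459]
scene bar_edge [0.6388 0.0019 0.1804] 0.9 tool mm [ -47.4289 -108.9531   60.3732]
scene bar_edge [0.6168 0.0043 0.0009] 0.49 tool mm [-55.8742  49.3615 147.4087]
side socket [0.6218 0.0757 0.0992] 0.75 tool mm [-121.9116  -29.7274   82.8341]
side right_face [ 0.6105 -0.0675  0.1004] 0.8 tool mm [ 21.184  -30.9551  95.385 ]
side stub_tip [0.345  0.3064 0.0123] 0.79 tool mm [-311.5402  213.6106 -122.6408]
side stub_tip [ 0.5099 -0.0968  0.1366] 0.58 tool mm [67.4779 -2.8214 -1.3345]
side roller [ 0.5133 -0.0292  0.1378] 0.72 tool mm [ 0.3178 -2.5405 -9.8324]
side roller [0.3017 0.3571 0.0094] 0.56 tool mm [-355.0573  243.7186 -163.3049]
side bar_edge [0.6406 0.0031 0.1843] 0.75 tool mm [ -48.6842 -113.1061   59.3403]
wrist socket [0.6245 0.0792 0.0978] 0.97 tool mm [-125.8541  -30.0055   85.2587]
wrist stub_tip [ 0.5081 -0.1018  0.1344] 0.9 tool mm [72.5722 -0.227  -0.7049]
wrist roller [ 0.5168 -0.0243  0.1363] 0.81 tool mm [-5.1344 -3.1384 -6.9297]
wrist bar_edge [0.6247 0.0791 0.1023] 0.69 tool mm [-125.549   -33.7706   82.803 ]
```

View pics/wrist_b.png

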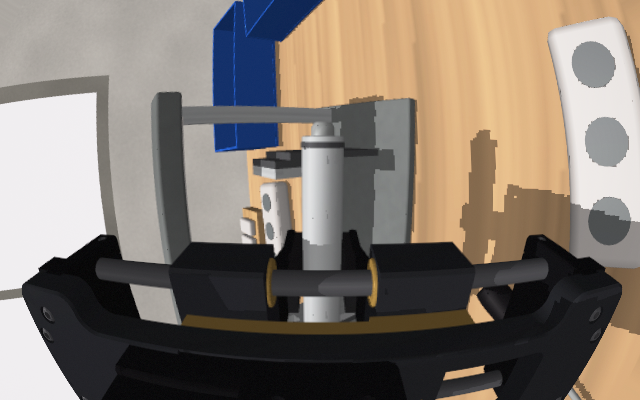

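```bash
cat > wv.py <<'E'
from fit import box
from h import *
import cv2,sys
O=np.array([.6154,.0043]);th=np.radians(-5)
im=cv2.imread("pics/wrist_b.png");K=r.calibration("wrist");W=K["world_from_camera"];M=K["camera_matrix"]
def pr(p):
    x,y,z=np.array(p)/1e3;X=np.array([O[0]+np.cos(th)*x-np.sin(th)*y,O[1]+np.sin(th)*x+np.cos(th)*y,z])
    q=W[:3,:3].T@(X-W[:3,3]);v=np.array([q[0],-q[1]]);n=np.linalg.norm(v);return M[0,0]*np.arctan2(n,-q[2])*v/n+M[:2,2]
x0,y0,w,h_,k=140,85,170,110,5
a_=cv2.resize(im[y0:y0+h_,x0:x0+w],None,fx=k,fy=k,interpolation=cv2.INTER_CUBIC);b_=a_.copy()
def line(P,c): cv2.polylines(b_,[((np.array([pr(p) for p in P])-[x0,y0]+.5)*k).astype(int)],False,c,1)
for e in box(20,70,-145,145,183,205): line([np.array(e[0])+(np.array(e[1])-e[0])*t for t in np.linspace(0,1,20)],(0,255,255))
for h,c in((-8,(0,0,255)),(0,(0,255,0)),(8,(255,0,0))): line([(-22,-72,115+h),(22,-72,115+h),(22,-92,115+h),(-22,-92,115+h),(-22,-72,115+h)],c)
line([(-22,-72,115),(-22,-72,40)],(255,0,255));line([(-22,-92,115),(-22,-92,40)],(255,0,255))
v=np.vstack([a_[:500],b_[:500]]) 
v=np.vstack([a_[260:500,450:],b_[260:500,450:]]); v=cv2.resize(v,None,fx=1.0,fy=1.0)
full=cv2.resize(b_,(400,259));
c=np.zeros((480,v.shape[1]+400,3),np.uint8);c[:,:v.shape[1]]=v[:480];c[:259,v.shape[1]:]=full
cv2.imwrite("pics/wv.png",c);print(c.shape)
E
sed -i 's/^best=None/if __name__!="__main__": raise SystemExit\nbest=None/' fit.py
python3 - <<'E'
import re
t=open('wv.py').read().replace("from fit import box","def box(x0,x1,y0,y1,z0,z1):\n    c=[(x,y,z) for x in(x0,x1) for y in(y0,y1) for z in(z0,z1)]\n    return [(c[i],c[j]) for i in range(8) for j in range(i) if sum(a!=b for a,b in zip(c[i],c[j]))==1]")
open('wv.py','w').write(t)
E
python3 wv.py
```

```text
(480, 800, 3)
```

View pics/wv.png

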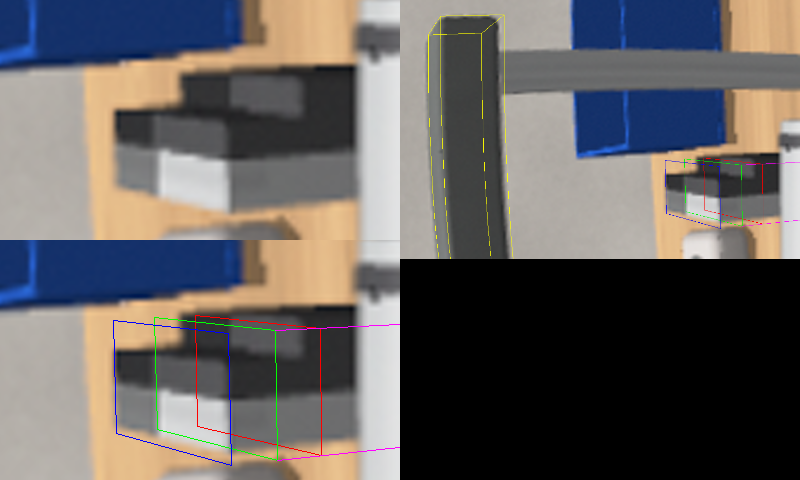

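```bash
cat > ins.py <<'E'
from plan import *
at=np.array([-.9956,-.0036,-.0934]);at/=np.linalg.norm(at)
ct=np.array([-1.5,0,-8.5])/1e3
O=np.array([.6155,.0040,0]);xs=np.array([.9962,-.0872,0]);yv=np.array([.0872,.9962,0])
SO=lambda p:np.array([(p-O)@xs,(p-O)@yv,p[2]])*1e3
WO=lambda q:O+(q[0]*xs+q[1]*yv+np.array([0,0,q[2]]))/1e3
def pose(R,tw,tip=None,stub_y=None,Q=(0,76,100),at=at,ct=ct):
    "tcp for twist tw with free pin tip at `tip` (stand mm) or axis through Q with stub tip at stand y"
    R1=R@Z(tw).as_matrix();a1=R1@at
    if tip is not None: c=WO(tip)-.095*a1
    else: c=WO(Q)-a1*((Q[1]-stub_y)/1e3/(a1@yv)-.072)
    return R1,a1,c,c-R1@ct
def show(R,tcp,tw,name,j=None,**k):
    R1,a1,c,t=pose(R,tw,**k)
    print(name,"a(stand)",a1@xs,a1@yv,a1[2],"centre",SO(c),"stub",SO(c-.072*a1),"shift cm",100*R.T@(t-tcp),"tw",tw)
    if j is not None:
        j=follow(j,[tcp,t],R[:,2],n=8,verb=False);print("   j",j,"j6",(-180-j6(j,R1)+180)%360-180 if False else (-180-j6(j,R1))%360)
    return t,j
if __name__=="__main__":
    tcp=s["tcp_pos"];j=J[:5].copy()
    for tw in(14,18):
        print()
        show(R0,tcp,tw,"pre",j,tip=(0,50,98));t,jj=show(R0,tcp,tw,"in",j,tip=(0,78,100))
        show(R0,tcp,tw,"comp",j,stub_y=-68)
    show(R0,tcp,-2.4,"seat",j,stub_y=-68)
E
python3 ins.py
```

```text
pre a(stand) 0.1334659798513458 0.9702552427231231 0.20201269811502856 centre [-12.679 -42.173  78.809] stub [ -22.289 -112.032   64.264] shift cm [-0.692 -0.484 10.284] tw 14
   j [ -23.722   25.819  -46.769 -162.974  -37.411] j6 163.49676419369672
in a(stand) 0.1334659798513458 0.9702552427231231 0.20201269811502856 centre [-12.679 -14.173  80.809] stub [-22.289 -84.031  66.264] shift cm [-3.471 -0.653  9.927] tw 14
   j [ -19.734   25.82   -48.451 -168.729  -38.764] j6 165.95094810448066
comp a(stand) 0.1334659798513458 0.9702552427231231 0.20201269811502856 centre [-10.199   1.86   84.563] stub [-19.808 -67.999  70.018] shift cm [-5.065 -1.107  9.771] tw 14
   j [ -17.215   25.5    -48.8   -171.998  -38.678] j6 167.0338771874854

pre a(stand) 0.1712806293952971 0.9510990268509406 0.2570810358231405 centre [-16.272 -40.353  73.577] stub [ -28.604 -108.833   55.067] shift cm [-0.879  0.16  10.284] tw 18
   j [ -23.712   26.619  -47.721 -163.626  -39.088] j6 160.31457361105566
in a(stand) 0.1712806293952971 0.9510990268509406 0.2570810358231405 centre [-16.272 -12.353  75.577] stub [-28.604 -80.832  57.067] shift cm [-3.658 -0.009  9.927] tw 18
   j [ -19.631   26.6    -49.322 -169.242  -40.38 ] j6 162.48707206159642
comp a(stand) 0.1712806293952971 0.9510990268509406 0.2570810358231405 centre [-13.6     0.481  79.587] stub [-25.933 -67.999  61.077] shift cm [-4.934 -0.494  9.799] tw 18
   j [ -17.554   26.175  -49.436 -171.79   -39.989] j6 163.18804812893885
seat a(stand) -0.030146803789866557 0.9991530223896627 -0.028331491277158453 centre [  2.174   3.94  102.043] stub [  4.345 -67.999 104.083] shift cm [-5.261 -3.292  9.731] tw -2.4
   j [ -16.46    23.336  -46.325 -172.163  -34.052] j6 182.74667970879472
```

Run:
```python
from ins import *
tcp=s["tcp_pos"];j=J[:5].copy()
show(R0,tcp,24,"pre",j,tip=(0,52,95))
show(R0,tcp,24,"in",j,tip=(0,77,100))
show(R0,tcp,24,"comp",j,stub_y=-68)
```

```text
pre a(stand) 0.2256933043244244 0.9137850050291174 0.3377509314027359 centre [-21.441 -34.809  62.914] stub [ -37.691 -100.601   38.596] shift cm [-1.458  1.34  10.442] tw 24
   j [ -23.278   28.417  -49.411 -165.25   -42.421] j6 155.90179896409913
in a(stand) 0.2256933043244244 0.9137850050291174 0.3377509314027359 centre [-21.441  -9.808  67.914] stub [-37.691 -75.601  43.596] shift cm [-3.922  0.928  9.936] tw 24
   j [ -19.48    27.802  -50.545 -169.921  -42.759] j6 157.1978919879022
comp a(stand) 0.2256933043244244 0.9137850050291174 0.3377509314027359 centre [-19.316  -2.206  71.093] stub [-35.566 -67.999  46.775] shift cm [-4.677  0.544  9.856] tw 24
   j [ -18.198   27.396  -50.486 -171.377  -42.256] j6 157.4713897408622
```

carry_out:
  steps:
    - [[-0.2, 0.3, 1.5], 6]
    - [[-0.4, 0.6, 3.5], 12]
    - [[-0.6, 0.9, 5.5], 18]
    - [[-1, 1.2, 7.5], 24]
    - [[-1.3, 1.3, 9], 24]
    - [[-1.5, 1.3, 10.4], 24]
    - [[-1.5, 1.3, 10.4], 24]
    - [[-1.5, 1.3, 10.4], 24]

```text
time_s: 25.6
tcp_pos: [0.5969, -0.0307, 0.0577]
ee_rot: [[-0.379, -0.472, 0.796], [-0.882, 0.446, -0.155], [-0.282, -0.761, -0.585]]
wrist_force: [-0.4, 0.5, -1.5]
gripper_width: 0.246
```

```bash
python3 see.py c pin_tip socket stub_tip roller
python3 - <<'E'
import sys
sys.argv=["x"]
from ins import *
R1=R0;tcp=s["tcp_pos"];c=tcp+R1@ct;a1=R1@at
print("pin free stand",SO(c+.095*a1),"stub",SO(c-.072*a1), c+.095*a1)
import cv2,numpy as np
o=[]
for cam,f in(("side","pics/side_c.png"),("scene","pics/scene_c.png")):
    im=cv2.imread(f);K=r.calibration(cam);W=K["world_from_camera"];M=K["camera_matrix"]
    p=WO((0,72,100));q=W[:3,:3].T@(p-W[:3,3]);u=int(M[0,0]*q[0]/-q[2]+M[0,2]);v=int(-M[1,1]*q[1]/-q[2]+M[1,2])
    o.append(cv2.resize(im[v-30:v+30,u-35:u+35],(560,480),interpolation=cv2.INTER_CUBIC)[:,:400])
cv2.imwrite("pics/pin.png",np.hstack(o))
E
```

```text
t 25.6 tcp [ 0.5969 -0.0307  0.0577] j [ -23.2106   28.3396  -49.4366 -165.2699  -42.313   155.8794] F [-0.3622  0.4865 -1.456 ] w 0.246
[[-0.3787 -0.4719  0.7962]
 [-0.8816  0.4457 -0.1552]
 [-0.2816 -0.7607 -0.5849]] lean 54.20662888282175 az -11.028398032761915
a now [0.3044 0.8907 0.3377] at [-0.9956 -0.0036 -0.0934]
scene pin_tip [ 0.6097 -0.0703  0.0977] 0.25 tool mm [ 18.7808 -54.0673  -7.0835]
scene socket [0.619  0.0709 0.1016] 0.68 tool mm [-110.3264    1.5086  -23.8696]
scene socket [ 0.8096  0.031  -0.0017] 0.49 tool mm [-118.2391  -27.6484  194.4845]
scene stub_tip [ 0.5688 -0.0928  0.0406] 0.58 tool mm [70.1864 -1.3583 -2.7591]
scene stub_tip [0.3461 0.3068 0.016 ] 0.41 tool mm [-190.8514  300.554  -227.6787]
scene roller [ 0.5868 -0.0283  0.0658] 0.51 tool mm [ -0.5923  -0.2752 -13.1751]
scene roller [0.3025 0.3587 0.0158] 0.51 tool mm [-220.0407  344.4141 -270.3271]
side socket [0.6191 0.0786 0.1011] 0.63 tool mm [-117.0121    5.2736  -24.6924]
side stub_tip [ 0.5696 -0.0923  0.0399] 0.58 tool mm [69.6397 -0.9805 -1.7904]
side stub_tip [0.3484 0.3056 0.012 ] 0.49 tool mm [-189.5381  301.9764 -223.3219]
side roller [0.299  0.3571 0.0115] 0.56 tool mm [-216.0937  348.6237 -270.3505]
side roller [ 0.5927 -0.028   0.0635] 0.46 tool mm [-2.4434 -1.1764 -7.1792]
wrist stub_tip [ 0.57   -0.0939  0.0388] 0.88 tool mm [71.2086 -1.0457 -0.5803]
pin free stand [-0.117 52.503 95.502] stub [ -37.804 -100.1     39.099] [0.62  0.056 0.096]
```

View pics/pin.png

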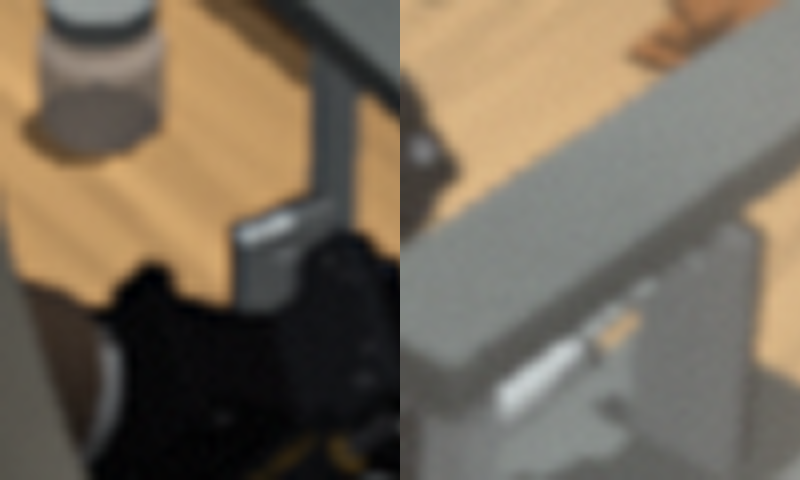

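carry_out:
  steps:
    - [[-0.6, 0.2, -0.3], 0]
    - [[-1.2, 0.4, -0.4], 0]
    - [[-1.8, 0.5, -0.5], 0]
    - [[-2.5, 0.7, -0.5], 0]
    - [[-2.5, 0.7, -0.5], 0]
    - [[-2.5, 0.7, -0.5], 0]

```text
time_s: 26.95
tcp_pos: [0.5997, -0.0045, 0.0629]
ee_rot: [[-0.378, -0.471, 0.797], [-0.882, 0.445, -0.155], [-0.282, -0.762, -0.584]]
wrist_force: [0.5, -0.2, -1.7]
gripper_width: 0.242
```

```bash
cat > now.py <<'E'
from ins import *
st();R1=R0;tcp=s["tcp_pos"];c=tcp+R1@ct;a1=R1@at
print("pin free stand",SO(c+.095*a1),"stub",SO(c-.072*a1),"centre",SO(c),"a",np.array([a1@xs,a1@yv,a1[2]]))
F=s["wrist_force"];print("F stand",F@xs,F@yv,F[2],"moment",s["moment"])
E
python3 now.py
```

```text
t 26.95 tcp [ 0.6   -0.005  0.063] j [ -19.196   27.782  -50.613 -170.208  -42.831  157.28 ] F [ 0.49  -0.168 -1.722] w 0.242
[[-0.378 -0.471  0.797]
 [-0.882  0.445 -0.155]
 [-0.282 -0.762 -0.584]] lean 54.295743493980076 az -11.009805998124143
pin free stand [ -0.056  79.048 100.361] stub [-37.572 -73.593  43.946] centre [-21.397  -7.783  68.269] a [0.225 0.914 0.338]
F stand 0.5023871973297038 -0.12493240756000984 -1.7216818869548143 moment [0.426 1.846 0.018]
```

carry_out:
  steps:
    - [[-0.25, 0.1, 0], 0]
    - [[-0.5, 0.2, -0.05], 0]
    - [[-0.5, 0.2, -0.05], 0]

```text
time_s: 27.25
tcp_pos: [0.6008, 0.0002, 0.0634]
ee_rot: [[-0.379, -0.469, 0.797], [-0.881, 0.446, -0.157], [-0.282, -0.762, -0.583]]
wrist_force: [0.3, -3.8, -1.0]
gripper_width: 0.242
```

```bash
python3 now.py
```

```text
t 27.25 tcp [0.601 0.    0.063] j [ -18.36    27.81   -50.827 -171.362  -43.103  157.573] F [ 0.282 -3.843 -1.007] w 0.242
[[-0.379 -0.469  0.797]
 [-0.881  0.446 -0.157]
 [-0.282 -0.762 -0.583]] lean 54.35822037037706 az -11.104724364579026
pin free stand [  0.78   83.812 100.94 ] stub [-36.98  -68.732  44.424] centre [-20.7    -2.964  68.79 ] a [0.226 0.913 0.338]
F stand 0.6163571469218542 -3.8036571660316345 -1.0065048206512106 moment [-0.07   1.759 -0.878]
```

```bash
cat > beta.py <<'E'
from ins import *
astar=(0*xs+.9987*yv+np.array([0,0,-.0505]));astar/=np.linalg.norm(astar)
c=WO((0,4,103.8))
for L in(52,54.3):
  for az in(-11,-9.5,-8,-6.5,-5):
    l,b=np.radians([L,az]);z=np.array([np.sin(l)*np.cos(b),np.sin(l)*np.sin(b),-np.cos(l)])
    y=np.cross(z,-astar);y/=np.linalg.norm(y);x=np.cross(y,z);R=np.c_[x,y,z];t=c-R@ct
    q=least_squares(lambda q:np.r_[10*(fk(q,P,S4)[0]-t),fk(q,P,S4)[1]-z],[-16.5,23.3,-46.3,-172,-34],bounds=(lo,hi),x_scale=30)
    print(L,az,q.x,"j6",(-180-j6(q.x,R))%360,"pivot deg",np.degrees(z@astar+.0934),"cost%.0e"%q.cost, "tool x",x)
E
python3 beta.py
```

```text
52 -11 [ -16.391   21.939  -44.816 -171.194  -28.919] j6 181.5823169422196 pivot deg 2.421380542224608 cost4e-27 tool x [-0.127 -0.989  0.082]
52 -9.5 [ -17.03    21.767  -43.435 -167.102  -27.558] j6 178.2285260815426 pivot deg 3.596907271071244 cost5e-26 tool x [-0.111 -0.991  0.069]
52 -8 [ -17.511   21.579  -41.929 -162.812  -26.143] j6 174.49605842099635 pivot deg 4.774857344721669 cost4e-21 tool x [-0.095 -0.994  0.057]
52 -6.5 [ -17.808   21.373  -40.295 -158.284  -24.684] j6 170.32725048252598 pivot deg 5.954423455035318 cost1e-26 tool x [-0.079 -0.996  0.044]
52 -5 [ -17.895   21.15   -38.541 -153.483  -23.197] j6 165.6665524821204 pivot deg 7.134797186320828 cost1e-29 tool x [-0.063 -0.998  0.031]
54.3 -11 [ -16.55    22.977  -46.479 -171.904  -33.894] j6 182.3687288825917 pivot deg 2.1845121310991105 cost6e-21 tool x [-0.131 -0.988  0.083]
54.3 -9.5 [ -17.297   22.817  -45.28  -168.232  -32.695] j6 179.60131308061165 pivot deg 3.3959497765221527 cost6e-24 tool x [-0.114 -0.991  0.07 ]
54.3 -8 [ -17.921   22.644  -43.986 -164.451  -31.463] j6 176.57607514393098 pivot deg 4.609884796995127 cost2e-28 tool x [-0.098 -0.994  0.058]
54.3 -6.5 [ -18.408   22.459  -42.601 -160.547  -30.209] j6 173.26597348932543 pivot deg 5.825485222092405 cost3e-24 tool x [-0.08  -0.996  0.046]
54.3 -5 [ -18.747   22.262  -41.13  -156.505  -28.951] j6 169.64853717658514 pivot deg 7.0419179400032235 cost3e-30 tool x [-0.063 -0.997  0.033]
```

Run:
```python
from ins import *
tcp=s["tcp_pos"]
for tw in(0,-5,-10,-15,-19): show(R0,tcp,tw,"sw",J[:5].copy(),stub_y=-66.5,Q=(0.3,77,100.3))
```

```text
sw a(stand) 0.22610959479820694 0.9134345761223649 0.33841972861241654 centre [-18.942  -0.731  71.501] stub [-35.222 -66.499  47.134] shift cm [-0.333 -0.205 -0.035] tw 0
   j [ -17.933   27.418  -50.574 -171.77   -42.451] j6 157.55904386792855
sw a(stand) 0.18111945333140872 0.9453072805177257 0.27130577489684976 centre [-14.154   1.564  78.649] stub [-27.194 -66.499  59.115] shift cm [-0.889 -0.913 -0.085] tw -5
   j [ -17.39    26.386  -49.7   -172.134  -40.548] j6 162.33861637729217
sw a(stand) 0.13417646390149388 0.9700470360173469 0.2025412416009192 centre [-9.888  3.345 84.921] stub [-19.549 -66.499  70.338] shift cm [-1.358 -1.548 -0.121] tw -10
   j [ -16.958   25.531  -48.907 -172.416  -38.9  ] j6 167.16230787577402
sw a(stand) 0.0856378910029759 0.9874655581436037 0.13264946834416735 centre [-5.979  4.599 90.574] stub [-12.145 -66.499  81.023] shift cm [-1.753 -2.139 -0.145] tw -15
   j [ -16.629   24.799  -48.161 -172.604  -37.422] j6 171.99877796662093
sw a(stand) 0.04590611803873724 0.9960381037015414 0.07628170115956064 centre [-3.008  5.216 94.802] stub [ -6.314 -66.499  89.31 ] shift cm [-2.021 -2.597 -0.157] tw -19
   j [ -16.433   24.272  -47.577 -172.679  -36.313] j6 175.85953311208502
```

carry_out:
  steps:
    - [[-0.33, -0.2, -0.03], 0]
    - [[-0.6, -0.55, -0.05], -2.5]
    - [[-0.89, -0.91, -0.08], -5]
    - [[-1.13, -1.23, -0.1], -7.5]
    - [[-1.36, -1.55, -0.12], -10]
    - [[-1.56, -1.85, -0.13], -12.5]
    - [[-1.75, -2.14, -0.14], -15]
    - [[-1.89, -2.37, -0.15], -17]
    - [[-2.02, -2.6, -0.16], -19]
    - [[-2.02, -2.6, -0.16], -19]

```text
time_s: 28.25
tcp_pos: [0.6195, 0.0053, 0.09]
ee_rot: [[-0.209, -0.568, 0.796], [-0.978, 0.137, -0.159], [-0.019, -0.812, -0.583]]
wrist_force: [-0.2, -8.2, -2.8]
gripper_width: 0.244
```

```bash
python3 now.py
```

```text
t 28.25 tcp [0.619 0.005 0.09 ] j [ -16.53    24.232  -47.561 -172.774  -36.201  175.915] F [-0.184 -8.191 -2.802] w 0.244
[[-0.209 -0.568  0.796]
 [-0.978  0.137 -0.159]
 [-0.019 -0.812 -0.583]] lean 54.305039600949435 az -11.2816828242071
pin free stand [  1.826  98.455 102.153] stub [ -6.315 -67.865  89.476] centre [-2.805  3.842 94.941] a [0.049 0.996 0.076]
F stand 0.5305771510104409 -8.17616387619091 -2.802072841289541 moment [-0.993  2.344 -1.969]
```

carry_out:
  steps:
    - [[-0.02, -0.2, -0.07], -2]
    - [[-0.03, -0.39, -0.14], -4]
    - [[-0.03, -0.39, -0.14], -5]

```text
time_s: 28.55
tcp_pos: [0.6185, 0.0018, 0.0946]
ee_rot: [[-0.145, -0.591, 0.793], [-0.989, 0.056, -0.139], [0.038, -0.804, -0.593]]
wrist_force: [11.3, 9.5, -16.1]
gripper_width: 0.241
```

```bash
python3 now.py
```

```text
t 28.55 tcp [0.618 0.002 0.095] j [ -17.723   22.945  -45.616 -168.244  -32.492  177.363] F [ 11.31    9.535 -16.051] w 0.241
[[-0.145 -0.591  0.793]
 [-0.989  0.056 -0.139]
 [ 0.038 -0.804 -0.593]] lean 53.6388333882253 az -9.911669693885496
pin free stand [ -4.991  95.119 101.571] stub [ -2.472 -71.827  98.075] centre [-3.558  0.15  99.582] a [-0.015  1.     0.021]
F stand 10.435096124589514 10.484784723796906 -16.050927475606162 moment [2.864 3.08  2.548]
```

carry_out:
  steps:
    - [[-0.3, -0.05, 0.05], 0]
    - [[-0.56, -0.15, 0.15], 0]
    - [[-0.56, -0.15, 0.15], 0]

```text
time_s: 28.85
tcp_pos: [0.6209, 0.0053, 0.0945]
ee_rot: [[-0.145, -0.594, 0.791], [-0.989, 0.059, -0.137], [0.035, -0.802, -0.596]]
wrist_force: [-1.6, -8.2, -3.4]
gripper_width: 0.242
```

```bash
python3 now.py
```

```text
t 28.85 tcp [0.621 0.005 0.095] j [ -17.145   23.016  -45.389 -168.932  -32.105  177.447] F [-1.634 -8.197 -3.371] w 0.242
[[-0.145 -0.594  0.791]
 [-0.989  0.059 -0.137]
 [ 0.035 -0.802 -0.596]] lean 53.44069915758879 az -9.847057529704974
pin free stand [ -2.801  98.802 101.766] stub [ -0.41  -68.136  97.804] centre [-1.441  3.837 99.512] a [-0.014  1.     0.024]
F stand -0.9127602479406467 -8.308368947863077 -3.370763650472624 moment [-1.164  2.548 -1.981]
```

carry_out:
  steps:
    - [[-0.3, -0.1, -0.04], -1]
    - [[-0.45, -0.25, -0.1], -2]
    - [[-0.5, -0.4, -0.15], -3]
    - [[-0.5, -0.4, -0.15], -3]

```text
time_s: 29.25
tcp_pos: [0.6219, 0.0044, 0.1006]
ee_rot: [[-0.108, -0.605, 0.789], [-0.992, 0.013, -0.125], [0.065, -0.796, -0.602]]
wrist_force: [-0.5, -8.7, -4.9]
gripper_width: 0.241
```

```bash
python3 now.py
```

```text
t 29.25 tcp [0.622 0.004 0.101] j [ -17.478   21.836  -43.654 -165.958  -28.914  177.462] F [-0.498 -8.716 -4.874] w 0.241
[[-0.108 -0.605  0.789]
 [-0.992  0.013 -0.125]
 [ 0.065 -0.796 -0.602]] lean 52.99610351579401 az -9.031004067639042
pin free stand [ -5.257  97.791 105.084] stub [  3.348 -68.986 106.104] centre [ -0.362   2.918 105.664] a [-0.052  0.999 -0.006]
F stand 0.26385416654011384 -8.72587347272542 -4.873727845871785 moment [-1.33   2.835 -1.931]
```

carry_out:
  steps:
    - [[0.3, 0, 0], 0]
    - [[0.6, 0.02, 0.03], 0]
    - [[0.6, 0.02, 0.03], 0]

```text
time_s: 29.55
tcp_pos: [0.6213, -0.0027, 0.1004]
ee_rot: [[-0.109, -0.607, 0.788], [-0.992, 0.014, -0.127], [0.066, -0.795, -0.603]]
wrist_force: [0.6, -5.2, -3.4]
gripper_width: 0.247
```

```bash
python3 now.py
```

```text
t 29.55 tcp [ 0.621 -0.003  0.1  ] j [ -18.35    21.729  -43.166 -164.415  -28.333  176.523] F [ 0.625 -5.203 -3.41 ] w 0.247
[[-0.109 -0.607  0.788]
 [-0.992  0.014 -0.127]
 [ 0.066 -0.795 -0.603]] lean 52.90737562340646 az -9.151974849849308
pin free stand [ -5.136  90.67  104.778] stub [  3.182 -76.12  105.85 ] centre [ -0.404  -4.211 105.388] a [-0.05   0.999 -0.006]
F stand 1.0758605293707653 -5.1283411615813055 -3.4101988894640254 moment [-0.74   2.29  -1.397]
```

carry_out:
  steps:
    - [[0.2, 0, 0], 0]
    - [[0.35, 0, 0], 0]
    - [[0.35, 0, 0], 0]

```text
time_s: 29.85
tcp_pos: [0.6209, -0.0047, 0.1003]
ee_rot: [[-0.106, -0.607, 0.788], [-0.992, 0.011, -0.124], [0.067, -0.795, -0.603]]
wrist_force: [5.7, 4.9, -6.4]
gripper_width: 0.243
```

```bash
python3 now.py; python3 see.py d stub_tip roller right_face socket | tail -12
python3 - <<'E'
import cv2
from h import *
import numpy as np
w=cv2.imread("pics/wrist_d.png")
a_=cv2.resize(w[60:260,200:420],(528,480),interpolation=cv2.INTER_CUBIC)
t=cv2.imread("pics/scene_d.png")[180:280,290:400]
cv2.imwrite("pics/fin.png",np.hstack([a_,cv2.resize(t,(264,240))[[*range(240)]*2]]))
E
```

```text
t 29.85 tcp [ 0.621 -0.005  0.1  ] j [ -18.674   21.669  -42.853 -163.362  -28.037  175.903] F [ 5.723  4.897 -6.371] w 0.243
[[-0.106 -0.607  0.788]
 [-0.992  0.011 -0.124]
 [ 0.067 -0.795 -0.603]] lean 52.90941516545213 az -8.961086483416652
pin free stand [ -5.727  88.64  104.654] stub [  3.229 -78.117 105.834] centre [ -0.632  -6.222 105.325] a [-0.054  0.999 -0.007]
F stand 5.273921585993974 5.377107693601351 -6.370788106073258 moment [1.197 1.829 1.054]
scene roller [0.3043 0.3599 0.0142] 0.46 tool mm [-334.0646  264.5638 -242.8138]
scene roller [ 0.6133 -0.0036  0.1062] 0.39 tool mm [ 0.1121 -0.0886 -9.6564]
scene right_face [ 0.6078 -0.0693  0.098 ] 0.95 tool mm [65.3335  9.0302 -0.8817]
scene socket [0.6183 0.0728 0.1006] 0.8 tool mm [-76.5914   2.1854 -11.8321]
side stub_tip [0.3484 0.3051 0.0117] 0.82 tool mm [-284.5125  239.1847 -199.7487]
side stub_tip [ 0.6132 -0.0698  0.1107] 0.69 tool mm [66.1049 -4.3464 -4.2237]
side roller [0.2993 0.3587 0.0117] 0.63 tool mm [-332.5127  269.5708 -245.0967]
side roller [ 0.618  -0.004   0.1078] 0.59 tool mm [ 0.1195 -4.2161 -6.8683]
side right_face [ 0.6061 -0.0631  0.098 ] 0.69 tool mm [59.3613 10.131  -2.9915]
side right_face [ 0.6129 -0.0699  0.1109] 0.22 tool mm [66.2491 -4.3246 -4.5683]
side socket [0.6235 0.0759 0.1027] 0.95 tool mm [-80.0761  -2.6036  -9.3865]
wrist roller [0.617  0.0036 0.106 ] 0.94 tool mm [-7.4354 -2.0935 -7.515 ]
```

carry_out:
  gripper: -0.3
  steps:
    - [[-0.05, 0, 0], 0]
    - [[-0.05, 0, 0], 0]
    - [[-0.05, 0, 0], 0]
    - [[-0.05, 0, 0], 0]
    - [[-0.05, 0, 0], 0]
    - [[-0.05, 0, 0], 0]

```text
time_s: 31.2
tcp_pos: [0.6209, -0.0043, 0.1004]
ee_rot: [[-0.106, -0.607, 0.788], [-0.992, 0.011, -0.124], [0.067, -0.795, -0.603]]
wrist_force: [-0.2, 0.8, 0.3]
gripper_width: 0.35
```

```bash
python3 see.py e stub_tip roller
```

```text
t 31.2 tcp [ 0.6209 -0.0043  0.1004] j [ -18.6153   21.6693  -42.9026 -163.5179  -28.0803  176.0001] F [-0.2057  0.7635  0.3158] w 0.35
[[-0.1058 -0.6066  0.788 ]
 [-0.9922  0.0114 -0.1245]
 [ 0.0665 -0.795  -0.603 ]] lean 52.914238389793006 az -8.978164389543101
a now [ 0.034   0.9994 -0.0071] at [-0.9956 -0.0036 -0.0934]
scene roller [0.62   0.0725 0.098 ] 0.64 tool mm [-76.2228   3.3101  -8.8361]
scene roller [ 0.6129 -0.0022  0.1075] 0.43 tool mm [ -0.7253  -0.7867 -10.8596]
side stub_tip [0.347  0.3027 0.0129] 0.72 tool mm [-281.3849  239.1757 -201.2913]
side stub_tip [ 0.6111 -0.0707  0.107 ] 0.71 tool mm [67.3946 -0.0781 -3.4487]
side roller [0.2997 0.3547 0.0087] 0.75 tool mm [-328.2503  271.7975 -242.5027]
side roller [ 0.6187 -0.0037  0.1072] 0.51 tool mm [ 0.1291 -4.0834 -5.9218]
wrist roller [0.616  0.0007 0.1065] 0.6 tool mm [-3.9972 -1.8391 -8.1749]
```

carry_out:
  steps:
    - [[0, 0, -0.7], 0]
    - [[0, 0, -1.5], 0]
    - [[0, 0, -2.5], 0]
    - [[0, 0, -3.5], 0]
    - [[0, 0, -4.5], 0]
    - [[0, 1, -5.5], 0]
    - [[0, 2.5, -7], 0]
    - [[0, 3.5, -8], 0]
    - [[0, 3.5, -8], 0]

```text
time_s: 32.55
tcp_pos: [0.5343, 0.0068, 0.1204]
ee_rot: [[-0.105, -0.608, 0.787], [-0.992, 0.011, -0.124], [0.066, -0.794, -0.605]]
wrist_force: [0.2, -0.6, 0.4]
gripper_width: 0.35
```

```bash
python3 see.py f stub_tip roller pin_tip
python3 - <<'E'
import cv2,numpy as np
w=cv2.imread("pics/wrist_f.png")[60:260,180:420]
s=cv2.imread("pics/side_f.png")[150:240,290:400]
c=cv2.imread("pics/scene_f.png")[180:290,290:400]
f=lambda i:cv2.resize(i,(400,300),interpolation=cv2.INTER_CUBIC)
cv2.imwrite("pics/fin2.png",np.vstack([np.hstack([f(w),f(s)]),np.hstack([f(c),f(cv2.imread("pics/side_f.png"))])]))
E
```

```text
t 32.55 tcp [0.5343 0.0068 0.1204] j [ -21.4229   12.9355  -51.4106 -158.637   -28.1454  173.3666] F [ 0.2298 -0.6157  0.3966] w 0.35
[[-0.1054 -0.6082  0.7868]
 [-0.9922  0.0115 -0.1241]
 [ 0.0665 -0.7937 -0.6046]] lean 52.79650985003951 az -8.964165820077643
a now [ 0.0337  0.9994 -0.0069] at [-0.9956 -0.0036 -0.0934]
scene stub_tip [0.6206 0.0732 0.101 ] 0.5 tool mm [-76.2856 -36.2738  71.3813]
scene stub_tip [0.3477 0.3076 0.012 ] 0.47 tool mm [-286.0005  203.0254 -118.6038]
scene roller [ 0.474  -0.3453  0.0357] 0.69 tool mm [350.0677  99.9202  47.4639]
scene roller [ 0.6156 -0.002   0.1072] 0.43 tool mm [ -0.7327 -39.0155  73.0315]
side stub_tip [0.345  0.3091 0.0123] 0.63 tool mm [-287.1841  204.4466 -121.0956]
side stub_tip [ 0.6106 -0.0716  0.1074] 0.5 tool mm [ 68.8651 -36.9308  77.6146]
side roller [0.299  0.3564 0.0117] 0.76 tool mm [-329.3053  233.4411 -162.7943]
side roller [ 0.6173 -0.0014  0.1085] 0.69 tool mm [ -1.4208 -41.0744  73.5085]
wrist stub_tip [ 0.6108 -0.0736  0.1063] 0.67 tool mm [ 70.7553 -36.2023  78.6853]
wrist roller [0.6173 0.0003 0.1109] 0.94 tool mm [ -2.9481 -42.9598  71.8464]
wrist roller [0.6376 0.0033 0.1825] 0.33 tool mm [  -3.3061 -112.1015   44.1526]
```

View pics/fin2.png

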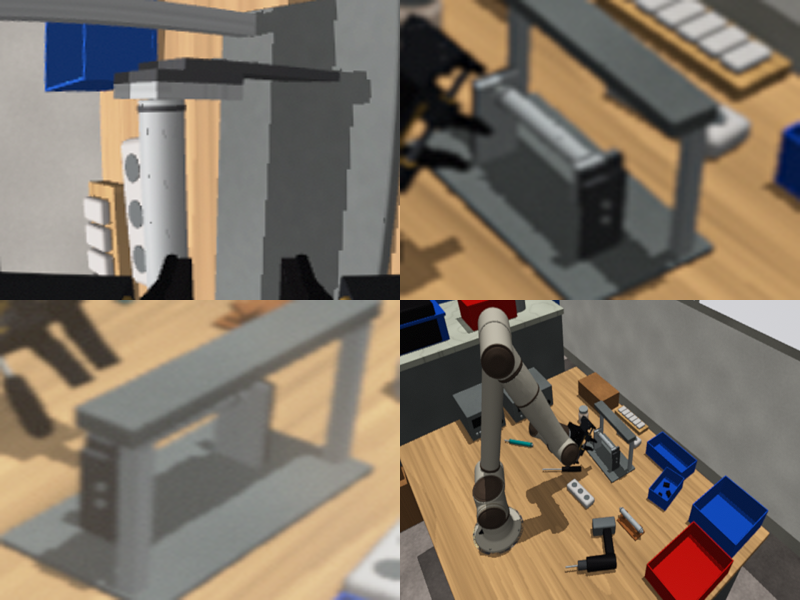

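```bash
python3 -c "
from h import *
r.finish_job();print(r.sense()['time_s'])"
```

```text
the job is handed in; nothing more can be done
the job is handed in; nothing more can be done
```

The sprung-pin roller is out of its cradle and seated in the stand, and I handed the job in at about 32.7 s.

**What I did:**
- I took the roller from the left cradle with the gripper leaned back, and put the pin into the left cheek's recess. The spring force only began near the recess bottom, about 80 mm from the stand's middle.
- I pressed the spring in by about 16 mm, swung the stub end in front of the right block, and let it spring into the block's recess. I judged that recess to be about 7 to 8 mm above the nominal height.

**Last checks:**
- The stub went about 7 mm past the block's inner face before it bottomed.
- After I opened the fingers, the force on the tool was about zero and the roller stayed in place.
- The last picture shows the tube against the block with the stub out of sight and nothing touching it. The gripper had backed off about 9 cm. The spare roller, drill, screwdriver and front housing look undisturbed.

**Problems and doubts:**
- **Box contact:** while setting the lean, the gripper touched something by the side bench, probably a box there, with about 15 N at the wrist. The boxes look unmoved.
- **Wrist force spike:** the wrist force once read 104 N, against the 120 N limit, with nothing near the gripper. I think a joint hit its stop.
- **Swing direction:** the last joint's range did not allow a swing from above, so the stub end came in from the front and below. The pin still went in first and the stub second, as asked.
- **Block height:** my estimates disagreed. The side picture suggested about +4 mm, the wrist picture about +8 mm, and an edge-fit gave no clear answer. I went by the wrist picture, and the stub went in.
- **Roller height:** the networks put the roller's middle at 107 to 111 mm, a few mm higher than a seated roller should be. I put that down to their error.

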